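Book in a router and fit the cable clips

TASK

Get this router ready for cabling: take the handheld scanner and read the label on the router's top, then the sloping label on the cable tray, each time holding the scanner still and square to the label, about 7 cm off, for a good second, and lay the scanner flat along the middle of its pad again. Move every spring clip from the wooden rack to the top edge of the tray's upright wall, each pushed well down and gripping upright, at least 4 cm apart centre to centre. Do not disturb the plant, the mug or the mouse.

Things in the scene. Friction and masses are not known exactly. Their poses are not given: they have to be found in the camera images.
- tray: fixed aluminium cable tray. Its upright wall, 250 mm long (along x, from -125 to 125 mm), 8 mm thick (centred on y = 0) and 100 mm high, takes the clips on its top edge. Origin: centre of the wall at the desk surface; z up. Low 30 mm lip at y = -48 mm; sloping label block at y = 35 to 88 mm, up to 50 mm high
- tray_label (a point): centre of the square code label (44 mm) on the tray's sloping block, about 34 mm above the desk; z is the outward normal of the label, leaning 0.45 rad from vertical to the tray's +y
- rack: fixed wooden clip rack: upright board 250 mm long (along x), 8 mm thick, top edge 80 mm above the desk, on a 70 mm wide foot 15 mm high. Origin: centre of the underside. The clips stand on the board about 53 mm apart, or multiples of that
- pad: fixed flat grey pad, 200 mm (x) by 100 mm (y), 4 mm thick: the scanner's place. Origin: centre of its underside
- scanner: loose handheld code scanner, 0.18 kg, lying flat, 170 mm long along x: white handle 34 mm wide and 30 mm high from x = -85 to 30 mm, black head 56 mm square and 36 mm high from x = 29 to 85 mm. Origin: on the underside, at the middle of the length; z up. It reads along its -z through the window under the head
- scanner_window (a point): centre of the window, on the underside of the scanner's head (57 mm from the scanner's origin along x)
- scanner_spot (a point): the reading spot, 70 mm straight out of the window (scanner -z); it reads a label 45 to 100 mm from the window, within 20 mm of the label's centre and 0.3 rad of square on
- router: loose network router, 115 mm (x) by 170 mm (y), top 34 mm above the desk, black with blue sides; ports and two upright aerials 140 mm tall on its +x side (at x = 70, y = +/-64 mm). Origin: centre of the underside
- router_label (a point): centre of the square code label (44 mm) on the router's top; z is its outward normal (up)
- clip1: black plastic spring clip like a big clothes peg, 107 mm tall, 24 mm wide along y, standing jaws down on the rack (absent in some runs). Two halves hinged about y at the pivot, 45 mm above the origin. Origin: between the lower ends of the 18 mm high jaw pads; z up, x across the jaws. It is the pose of the half on the -x side, so it leans 0.21 rad when the clip is squeezed evenly
- clip1_jaw (a joint): opening of clip1 (rad): 0 gripping an 8 mm board, 0.42 squeezed to the stop, -0.17 shut on nothing. At 0 its two handles, sloping outwards above the pivot, measure 44 mm over the outer faces 85 mm above the origin and 52 mm at the top (105 mm); squeezed to 27 mm (about 10 N) they are parallel at the stop and the jaws 20 to 26 mm open
- clip2: black plastic spring clip like a big clothes peg, 107 mm tall, 24 mm wide along y, standing jaws down on the rack (absent in some runs). Two halves hinged about y at the pivot, 45 mm above the origin. Origin: between the lower ends of the 18 mm high jaw pads; z up, x across the jaws. It is the pose of the half on the -x side, so it leans 0.21 rad when the clip is squeezed evenly
- clip2_jaw (a joint): opening of clip2 (rad): 0 gripping an 8 mm board, 0.42 squeezed to the stop, -0.17 shut on nothing. At 0 its two handles, sloping outwards above the pivot, measure 44 mm over the outer faces 85 mm above the origin and 52 mm at the top (105 mm); squeezed to 27 mm (about 10 N) they are parallel at the stop and the jaws 20 to 26 mm open
- clip3: black plastic spring clip like a big clothes peg, 107 mm tall, 24 mm wide along y, standing jaws down on the rack (absent in some runs). Two halves hinged about y at the pivot, 45 mm above the origin. Origin: between the lower ends of the 18 mm high jaw pads; z up, x across the jaws. It is the pose of the half on the -x side, so it leans 0.21 rad when the clip is squeezed evenly
- clip3_jaw (a joint): opening of clip3 (rad): 0 gripping an 8 mm board, 0.42 squeezed to the stop, -0.17 shut on nothing. At 0 its two handles, sloping outwards above the pivot, measure 44 mm over the outer faces 85 mm above the origin and 52 mm at the top (105 mm); squeezed to 27 mm (about 10 N) they are parallel at the stop and the jaws 20 to 26 mm open
- clip4: black plastic spring clip like a big clothes peg, 107 mm tall, 24 mm wide along y, standing jaws down on the rack (absent in some runs). Two halves hinged about y at the pivot, 45 mm above the origin. Origin: between the lower ends of the 18 mm high jaw pads; z up, x across the jaws. It is the pose of the half on the -x side, so it leans 0.21 rad when the clip is squeezed evenly
- clip4_jaw (a joint): opening of clip4 (rad): 0 gripping an 8 mm board, 0.42 squeezed to the stop, -0.17 shut on nothing. At 0 its two handles, sloping outwards above the pivot, measure 44 mm over the outer faces 85 mm above the origin and 52 mm at the top (105 mm); squeezed to 27 mm (about 10 N) they are parallel at the stop and the jaws 20 to 26 mm open
- clip5: black plastic spring clip like a big clothes peg, 107 mm tall, 24 mm wide along y, standing jaws down on the rack (absent in some runs). Two halves hinged about y at the pivot, 45 mm above the origin. Origin: between the lower ends of the 18 mm high jaw pads; z up, x across the jaws. It is the pose of the half on the -x side, so it leans 0.21 rad when the clip is squeezed evenly
- clip5_jaw (a joint): opening of clip5 (rad): 0 gripping an 8 mm board, 0.42 squeezed to the stop, -0.17 shut on nothing. At 0 its two handles, sloping outwards above the pivot, measure 44 mm over the outer faces 85 mm above the origin and 52 mm at the top (105 mm); squeezed to 27 mm (about 10 N) they are parallel at the stop and the jaws 20 to 26 mm open
- plant: bystander: potted plant, pot 88 mm wide and 70 mm high, leaves to 145 mm; origin at the centre of its underside
- mug: bystander: white mug, 76 mm wide, 85 mm high; origin at the centre of its underside
- mouse: bystander: computer mouse, 100 x 60 x 32 mm; origin at the centre of its underside
Things that resemble listed ones, but are neither listed nor needed, are in the scene too. What is shaped like the clip5 but orange is not meant.

How it is judged:
By the outcome, as a careful person would: the job done as asked, in the order asked, and still so for the second after the job is handed in, with the robot touching nothing.
Of clip1, clip2, clip3, clip4, clip5 only 3 to 5 are there at a start; the rules pass over those that are not, and their reading is None.
At some moment in a run one of router, scanner may be knocked a few centimetres aside while the robot is not near it.
It also fails if it takes over 210 s, if anything falls off the work surface, if the arm or the gripper's body presses on something with over 40 N, if the wrist force passes 120 N, or if a joint passes its speed limit or range.

ROBOT

A 6-joint arm with a two-finger parallel gripper is mounted at the origin on the work surface. World frame = base frame: x ahead of the robot, y to its left, z up, the work surface at z = 0. Lengths are in m, angles in rad, forces in N, time in s.
With the tool pointing down it reaches from about 0.3 to 0.775 m from the base axis. Payload 14.6 kg.
Tool frame: the origin (TCP) lies midway between the tips of the shut fingers; the grasp point (between the pads) lies 19 mm behind it (ctrl.tcp_to_grasp is the distance from the TCP to the grasp point, in m); x points along the fingers, y is the direction in which the jaws open and shut, and the axes are right-handed (so a half turn about x gives the same grasp; the last joint's range is limited). The gripper opens to 94 mm and grips with 3 to 60 N. Pads are 16 mm wide; open, the fingers measure 119 mm over their backs; the gripper's body (75 mm by 177 mm) begins 78 mm behind the grasp point.
Start: joints at [1.267, 0.3, 1.521, -0, 1.321, -0.067], TCP at [0.129, 0.535, 0.178] pointing down, gripper open.
Joint ranges: [-3.03, 3.03], [-0.79, 2.21], [0.23, 2.52], [-1.04, 4.18], [0, 3.07], [-2.55, 2.55]. Speed limits (rad/s): [2.22, 2.22, 2.57, 3.14, 3.14, 3.14].

INTERFACE

Orientations are given as [roll, pitch, yaw] about the fixed x, y, z axes, in that order (R = Rz(yaw) Ry(pitch) Rx(roll)).
In Python, from station import ctrl gives the robot as it stands.
- The arm moves only by the tool jog_arm, never from a script. Its argument "rows" is one flat list of numbers, 7 for each row, row after row: the shift along the world's x, y, z in m, then the turn, a rotation vector about the world's x, y, z in degrees, then the closure, from 0 (fully open) to 1 (shut). A call has 1 to 8 rows; each row shifts and turns the commanded pose from where the row before left it; what a row does not reach is not made up. A row lasts 1/12 s, in which the tool goes at most 41.7 mm and 7.16 degrees, less where a joint would pass 70% of its speed; a pose out of reach is approached as far as the arm can. A call with a gripper value outside its range is refused whole. The fingers move at their own pace and stop on an object; "squeeze" is the grip in N (left out, the last holds). Time passes only in rows, so rows that do not move let the fingers close. It gives the time, the measured TCP pose, the force and the opening at its end, in the units of the state.
- ctrl.get_obs(): the state, without advancing time (a new reading comes with each control period).
- ctrl.camera(name): name is "side" or "top" or "wrist"; returns (picture, depth): 384x512x3 uint8, red, green, blue; 384x512 float32, m along the optical axis (not along the pixel's ray), 0 where there is no reading.
- ctrl.camera_model(name): a dict with "K" (3x3 intrinsics, pixels), "dist" ([k1, k2, p1, p2, k3] as OpenCV has them; the pictures are not rectified), "extrinsics" (4x4, takes a point from camera to world coordinates). Camera axes: x right, y down, z forward; pixel columns grow to the right and rows downward; lengths in m; the calibration is good to about 2 mm. A picture is of the moment at which its call begins: read the wrist's pose just before it. camera_model takes no time and is no camera call; for the wrist camera it gives the pose at the moment of the call.
- ctrl.hand_in(): hands the job in, once; it reports no verdict.
The state is a dict: "time_s": time; "qpos": joint angles; "joint_vel": joint speeds; "tau": joint torques, N m; "ee_pos": TCP position; "eef_rot": TCP orientation; "force": force on the tool from outside, world axes, zero at the start; "moment": the same for the moment, N m; "grip_width": finger opening in m.
Only numpy, scipy, OpenCV 4.12 (cv2) and the standard library are available. Lean on these libraries where they do the work, as an engineer would, in place of code of your own. Each camera call takes 0.05 s, during which the arm holds its last target.

## Working session

There is one attempt and no reset: what is moved stays moved. The work goes in short steps, Python scripts to look and compute and a tool call to move; the robot and the scene stay as the last step left them, time stands still between calls to the robot, and variables do not carry over. Pictures are saved under pics/ and viewed, and the job is handed in when it is done.

Besides the shell and the picture viewer there is one more tool, called after "Emit:" as name(argument=value, ...) on one line, values as JSON. jog_arm: Moves the arm, as the interface text tells. Its arguments: {"type":"object","properties":{"rows":{"type":"array"},"squeeze":{"type":"number"}},"required":["rows"]}

```bash
mkdir -p pics; ls; python3 - <<'E'
from station import ctrl
import cv2,numpy as np
print(ctrl.get_obs(), ctrl.tcp_to_grasp)
for n in ["side","top","wrist"]:
    m=ctrl.camera_model(n);print(n,m)
    p,d=ctrl.camera(n);cv2.imwrite(f"pics/{n}0.png",p[:,:,::-1]);np.savez(f"pics/{n}0.npz",p=p,d=d,K=m["K"],dist=m["dist"],E=m["extrinsics"])
E
```

```text
pics
{'time_s': 0.0, 'qpos': array([ 1.26738320e+00,  3.00462194e-01,  1.52157318e+00,  2.24174836e-06,
        1.32066980e+00, -6.66113966e-02]), 'joint_vel': array([-0.00024382,  0.00182576,  0.00092662, -0.00084959, -0.00236401,
        0.00084636]), 'tau': array([ 1.16140742e-03, -5.31801081e+01, -3.52733409e+01,  7.09695392e-02,
        2.44496902e-02, -8.05746731e-05]), 'ee_pos': array([0.12895088, 0.5343791 , 0.17699457]), 'eef_rot': array([-1.63935948,  1.5696838 , -1.87616177]), 'force': array([-0.14010776, -0.42350473,  0.01541913]), 'moment': array([-0.04611575,  0.048552  ,  0.00447697]), 'grip_width': 0.0939280450120368} 0.0188
side {'K': array([[445.33075807,   0.        , 253.17286829],
       [  0.        , 445.33075807, 190.21231761],
       [  0.        ,   0.        ,   1.        ]]), 'dist': array([-0.17217011,  0.        ,  0.        ,  0.        ,  0.        ]), 'extrinsics': array([[-0.98314728, -0.14329419,  0.11352619,  0.37862098],
       [-0.18224211,  0.71905963, -0.67062736,  0.94903453],
       [ 0.0144649 , -0.68001472, -0.73305576,  1.12499999],
      
[... 362 characters left out ...]
.41179833],
       [-0.99945793,  0.02632231,  0.01977341, -0.04057271],
       [-0.02316329, -0.13543095, -0.99051599,  1.04590428],
       [ 0.        ,  0.        ,  0.        ,  1.        ]])}
wrist {'K': array([[306.96500057,   0.        , 258.14644634],
       [  0.        , 306.96500057, 189.7531963 ],
       [  0.        ,   0.        ,   1.        ]]), 'dist': array([0.01185589, 0.        , 0.        , 0.        , 0.        ]), 'extrinsics': array([[ 0.2341462 ,  0.93848533,  0.2538126 ,  0.05465103],
       [ 0.97219983, -0.22555687, -0.06286163,  0.55258293],
       [-0.00174554,  0.26147538, -0.96520857,  0.38234674],
       [ 0.        ,  0.        ,  0.        ,  1.        ]])}
```

View pics/top0.png

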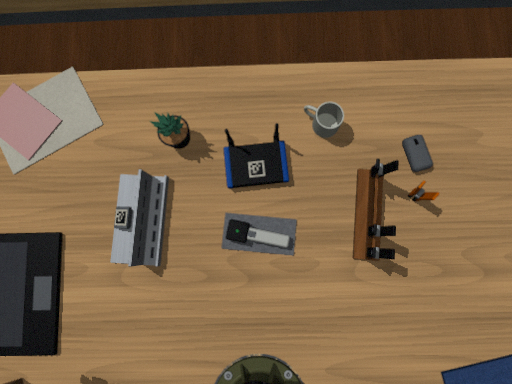

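View pics/side0.png

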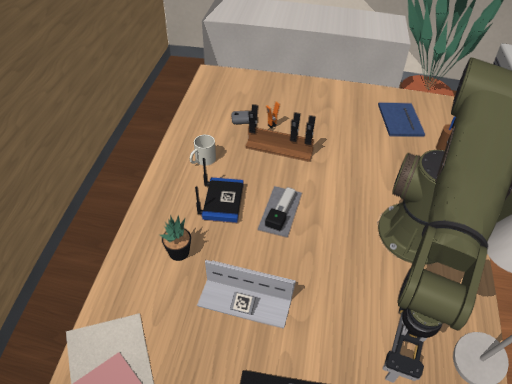

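View pics/wrist0.png

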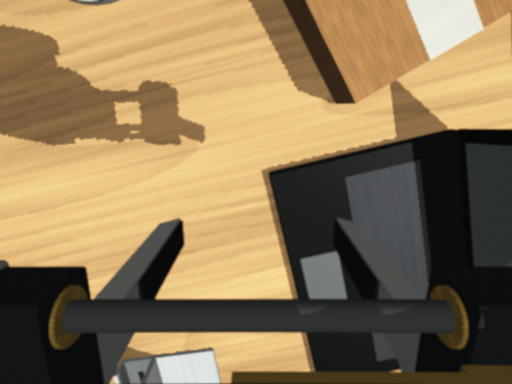

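```bash
cat > h.py <<'E'
import cv2,numpy as np
def load(f): return dict(np.load(f))
def ray(m,uv):
    n=cv2.undistortPoints(np.array(uv,float).reshape(-1,1,2),m["K"],m["dist"]).reshape(-1,2)
    d=np.c_[n,np.ones(len(n))]@m["E"][:3,:3].T
    return m["E"][:3,3],d
def onz(m,uv,z):
    o,d=ray(m,uv); s=(z-o[2])/d[:,2]; return o+d*s[:,None]
def dep(m,uv):
    o,d=ray(m,uv); uv=np.array(uv).reshape(-1,2).astype(int); s=m["d"][uv[:,1],uv[:,0]]
    return o+d*s[:,None]
def cloud(m):
    H,W=m["d"].shape; v,u=np.mgrid[:H,:W]; uv=np.c_[u.ravel(),v.ravel()]
    return dep(m,uv).reshape(H,W,3)
def proj(m,P):
    E=np.linalg.inv(m["E"]); r,_=cv2.Rodrigues(E[:3,:3]); return cv2.projectPoints(np.array(P,float).reshape(-1,3),r,E[:3,3],m["K"],m["dist"])[0].reshape(-1,2)
def snap(n,tag):
    from station import ctrl
    m=ctrl.camera_model(n);p,d=ctrl.camera(n)
    cv2.imwrite(f"pics/{n}{tag}.png",p[:,:,::-1]); np.savez(f"pics/{n}{tag}.npz",p=p,d=d,K=m["K"],dist=m["dist"],E=m["extrinsics"])
    return load(f"pics/{n}{tag}.npz")
def crop(m,x0,y0,x1,y1,f,name):
    c=m["p"][y0:y1,x0:x1,::-1]; cv2.imwrite(f"pics/{name}.png",cv2.resize(c,None,fx=f,fy=f,interpolation=cv2.INTER_CUBIC))
E
python3 - <<'E'
from h import *
t=load("pics/top0.npz");s=load("pics/side0.npz")
crop(t,345,130,465,280,4,"c1");crop(t,100,130,310,280,3.8,"c2");crop(s,220,90,340,170,6,"c3")
for m in(t,s):
    c=cloud(m); print((m["d"]==0).mean())
c=cloud(t)
for uv in [(60,220),(200,300),(257,169),(237,232),(268,237),(122,217),(367,200),(290,245),(150,180)]: print(uv,np.round(c[uv[1],uv[0]],3))
c=cloud(s)
for uv in [(220,195),(229,197),(150,300),(288,147),(242,302)]: print(uv,np.round(c[uv[1],uv[0]],3))
E
```

```text
0.004114786783854167
0.003916422526041667
(60, 220) [ 0.498  0.555 -0.   ]
(200, 300) [0.27  0.153 0.003]
(257, 169) [ 0.623 -0.011  0.035]
(237, 232) [0.451 0.046 0.037]
(268, 237) [ 0.436 -0.037  0.037]
(122, 217) [0.499 0.36  0.039]
(367, 200) [ 0.531 -0.312  0.017]
(290, 245) [ 0.413 -0.097  0.006]
(150, 180) [0.602 0.289 0.025]
(220, 195) [ 0.652 -0.01   0.029]
(229, 197) [ 0.62  -0.005  0.033]
(150, 300) [ 0.764  0.393 -0.005]
(288, 147) [ 0.462 -0.301  0.022]
(242, 302) [0.501 0.368 0.036]
```

View pics/c1.png

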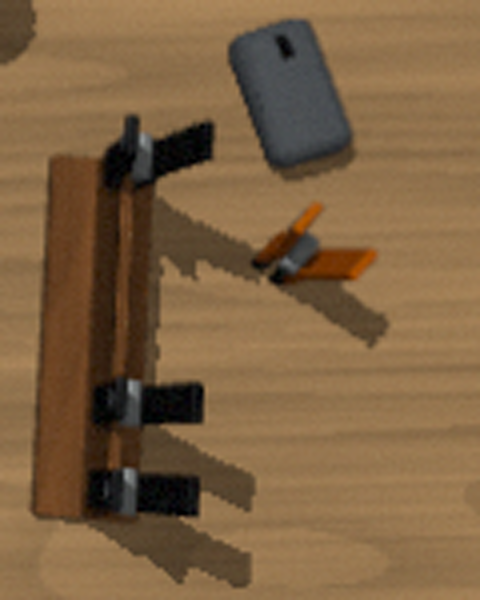

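View pics/c2.png

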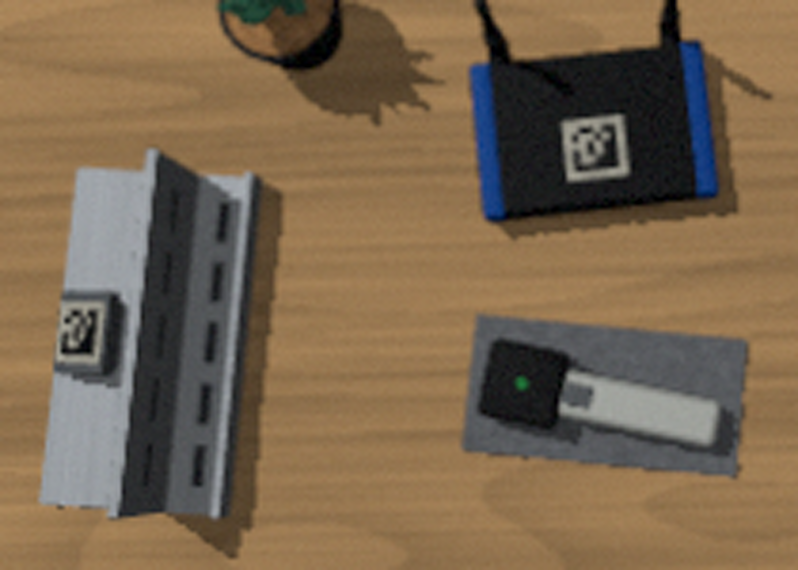

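View pics/c3.png

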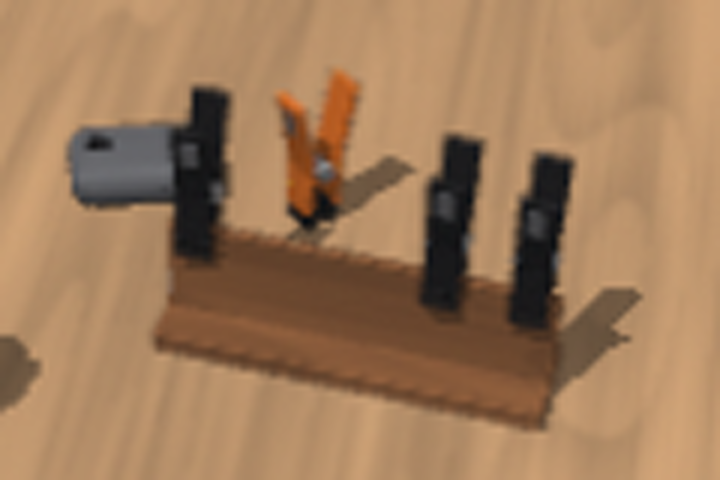

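```bash
cat >> h.py <<'E'
def rect(P,lbl):
    (c,wh,a)=cv2.minAreaRect(P[:,:2].astype(np.float32)*1000); print(lbl,len(P),"c",np.round(c,1),"wh",np.round(wh,1),"ang",round(a,1),"zmed",np.round(np.median(P[:,2]),4))
def measure(t,cam="top"):
    c=cloud(t).reshape(-1,3); p=t["p"].reshape(-1,3).astype(int); hsv=cv2.cvtColor(t["p"],cv2.COLOR_RGB2HSV).reshape(-1,3).astype(int)
    v,u=np.mgrid[:384,:512]; uv=np.c_[u.ravel(),v.ravel()]
    def box(x0,x1,y0,y1): return (c[:,0]>x0)&(c[:,0]<x1)&(c[:,1]>y0)&(c[:,1]<y1)
    sel=box(.38,.5,-.12,.09)
    white=sel&(p.min(1)>130)&(c[:,2]>.02); rect(onz(t,uv[white],.034),"handle")
    blk=sel&(p.max(1)<60)&(c[:,2]>.025); rect(onz(t,uv[blk],.04),"head")
    pad=sel&(hsv[:,1]<60)&(c[:,2]>-.005); rect(onz(t,uv[pad],.004),"pad")
    r=box(.53,.7,-.12,.09)
    lab=r&(p.min(1)>130)&(c[:,2]>.02)&(c[:,2]<.05); rect(onz(t,uv[lab],.034),"rlabel")
    blue=r&(hsv[:,1]>150)&(hsv[:,0]>100)&(hsv[:,0]<130)&(c[:,2]>.02); rect(onz(t,uv[blue],.034),"router")
E
python3 - <<'E'
from h import *
t=load("pics/top0.npz");s=load("pics/side0.npz")
measure(t);print();measure(s)
E
```

```text
handle 390 c [589.6 355.8] wh [916.9 285.4] ang 53.3 zmed 0.034
head 507 c [599.2   2.6] wh [1486.  1045.7] ang 90.0 zmed 0.04
pad 2566 c [612.6 111.4] wh [1329.4 1065.1] ang 89.7 zmed 0.004
rlabel 47 c [624.   -9.2] wh [40.1 39.7] ang 5.6 zmed 0.034
router 437 c [642.5  -7.9] wh [124.4 168.1] ang 4.7 zmed 0.034

handle 196 c [437.2 -31.9] wh [104.5  29.8] ang 77.3 zmed 0.034
head 262 c [455.1  57.7] wh [63.2 57. ] ang 77.1 zmed 0.04
pad 1340 c [448.2 -10.1] wh [208.3  99.5] ang 83.3 zmed 0.004
rlabel 56 c [625.5  -4.9] wh [42.8 40. ] ang 11.3 zmed 0.034
router 314 c [639.9   4.3] wh [113.1 179.2] ang 5.2 zmed 0.034
```

```bash
sed -i 's/(c\[:,1\]<y1)$/(c[:,1]<y1)\&(c[:,2]<.3)/' h.py
python3 - <<'E'
from h import *
t=load("pics/top0.npz");s=load("pics/side0.npz")
measure(t);print();measure(s)
# tray wall / rack / clips from cloud
for n,m in(("top",t),("side",s)):
    c=cloud(m).reshape(-1,3); p=m["p"].reshape(-1,3).astype(int)
    ok=c[:,2]<.25
    w=ok&(c[:,1]>.2)&(c[:,1]<.42)&(c[:,0]>.33)&(c[:,0]<.65)&(c[:,2]>.085)
    rect(c[w],n+" wall top")
    w=ok&(c[:,1]>.2)&(c[:,1]<.42)&(c[:,0]>.33)&(c[:,0]<.65)&(c[:,2]>.01); rect(c[w],n+" tray")
    br=(p[:,0]>p[:,2]+20)
    w=ok&br&(c[:,1]<-.25)&(c[:,1]>-.42)&(c[:,0]>.3)&(c[:,0]<.65)
    rect(c[w&(c[:,2]>.07)&(c[:,2]<.09)],n+" rack top"); rect(c[w&(c[:,2]>.01)&(c[:,2]<.03)],n+" rack foot")
    bl=ok&(p.max(1)<60)&(c[:,1]<-.25)&(c[:,1]>-.5)&(c[:,0]>.3)&(c[:,0]<.7)&(c[:,2]>.09)
    Q=c[bl]; img=bl.reshape(384,512).astype(np.uint8); k,l,st,ce=cv2.connectedComponentsWithStats(cv2.morphologyEx(img,cv2.MORPH_CLOSE,np.ones((3,3))))
    for i in range(1,k):
        q=c[(l.ravel()==i)&bl]
        if len(q)>5: rect(q,n+" clip"); print("   zmax",q[:,2].max().round(3),"mean",q.mean(0).round(3),"top mean",q[q[:,2]>q[:,2].max()-.012].round(3).mean(0).round(4))
E
```

```text
handle 368 c [436.  -36.6] wh [105.9  28. ] ang 76.7 zmed 0.034
head 408 c [455.   44.6] wh [57.  54.6] ang 77.3 zmed 0.04
pad 2464 c [446.5 -11.6] wh [200.1  99.7] ang 83.2 zmed 0.004
rlabel 47 c [624.   -9.2] wh [40.1 39.7] ang 5.6 zmed 0.034
router 437 c [642.5  -7.9] wh [124.4 168.1] ang 4.7 zmed 0.034

handle 196 c [437.2 -31.9] wh [104.5  29.8] ang 77.3 zmed 0.034
head 262 c [455.1  57.7] wh [63.2 57. ] ang 77.1 zmed 0.04
pad 1340 c [448.2 -10.1] wh [208.3  99.5] ang 83.3 zmed 0.004
rlabel 56 c [625.5  -4.9] wh [42.8 40. ] ang 11.3 zmed 0.034
router 314 c [639.9   4.3] wh [113.1 179.2] ang 5.2 zmed 0.034
top wall top 508 c [495.4 301.7] wh [  9.8 248.3] ang 84.7 zmed 0.0998
top tray 2308 c [496.3 320.6] wh [140.4 250.7] ang 84.9 zmed 0.0415
top rack top 261 c [ 490.5 -308.8] wh [ 18.9 241.3] ang 83.8 zmed 0.0807
top rack foot 1472 c [ 494.8 -313.4] wh [ 71.3 250.7] ang 83.5 zmed 0.0165
top clip 228 c [ 598.1 -324.8] wh [51.3 24.9] ang 83.0 zmed 0.1405
   zmax 0.172 mean [ 0.596 -0.329  0.139] top mean [ 0.5981 -0.3264  0.1666]
top clip 74 c [ 445.2 -293.8] wh [23.1 23.4] ang 82
[... 542 characters left out ...]
 [496.1 306.4] wh [ 13.1 249.1] ang 85.1 zmed 0.0968
side tray 2186 c [497.9 326.1] wh [145.  249.6] ang 84.9 zmed 0.0472
side rack top 148 c [ 496.2 -311.5] wh [119.3 222. ] ang 56.0 zmed 0.0765
side rack foot 563 c [ 496.2 -293.1] wh [ 55.5 248.1] ang 87.8 zmed 0.0147
side clip 142 c [ 601.5 -321.4] wh [24. 55.] ang 0.6 zmed 0.1351
   zmax 0.17 mean [ 0.6   -0.317  0.132] top mean [ 0.6005 -0.3141  0.1629]
side clip 132 c [ 445.8 -303.7] wh [52.8 20.2] ang 83.4 zmed 0.1371
   zmax 0.168 mean [ 0.445 -0.301  0.134] top mean [ 0.4459 -0.3024  0.1623]
side clip 132 c [ 391.1 -295.4] wh [56.1 20.6] ang 84.6 zmed 0.141
   zmax 0.167 mean [ 0.391 -0.293  0.135] top mean [ 0.3912 -0.2962  0.1616]
```

```bash
cat >> h.py <<'E'
from scipy.spatial.transform import Rotation as R
def rt(): 
    from station import ctrl
    o=ctrl.get_obs(); r=R.from_euler("xyz",o["eef_rot"]).as_matrix(); return o,r
E
python3 - <<'E'
from h import *
o,r=rt();print(r.round(3)); print("jaw yaw",np.degrees(np.arctan2(r[1,1],r[0,1])))
E
```

```text
[[-0.     0.235  0.972]
 [-0.001  0.972 -0.235]
 [-1.    -0.001 -0.   ]]
jaw yaw 76.43389455816427
```

Emit:
jog_arm(rows=[0.0196,-0.034,0,0,0,-5.6,0,0.0196,-0.034,0,0,0,-5.6,0,0.0196,-0.034,0,0,0,-5.6,0,0.0196,-0.034,0,0,0,-5.6,0,0.0196,-0.034,0,0,0,-5.6,0,0.0196,-0.034,0,0,0,-5.6,0,0.0196,-0.034,0,0,0,-5.6,0,0.0196,-0.034,0,0,0,-5.6,0])

```text
time_s: 0.82
ee_pos: [0.2862, 0.2609, 0.1776]
eef_rot: [1.58, 1.571, 0.557]
force: [1.4, 0.0, -0.4]
grip_width: 0.094
```

Emit:
jog_arm(rows=[0.0196,-0.034,0,0,0,-5.6,0,0.0196,-0.034,0,0,0,-5.6,0,0.0196,-0.034,0,0,0,-5.6,0,0.0196,-0.034,0,0,0,-5.6,0,0.0196,-0.034,0,0,0,-5.6,0,0.0196,-0.034,0,0,0,-5.6,0,0.0196,-0.034,0,0,0,-5.6,0,0.0196,-0.034,0,0,0,-5.6,0])

```text
time_s: 1.48
ee_pos: [0.4431, -0.0114, 0.1775]
eef_rot: [2.022, 1.571, 0.216]
force: [0.4, 1.1, 0.4]
grip_width: 0.0939
```

```bash
python3 - <<'E'
from h import *
o,r=rt();print(o["time_s"],o["ee_pos"].round(4),np.degrees(np.arctan2(r[1,1],r[0,1])))
w=snap("wrist",1)
E
```

```text
1.4833 [ 0.4431 -0.0114  0.1775] -13.461693985568346
```

View pics/wrist1.png

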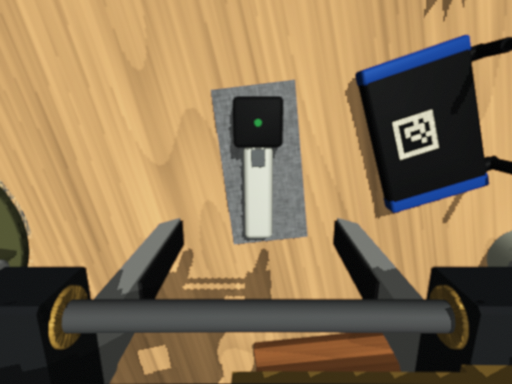

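```bash
python3 - <<'E'
from h import *
w=load("pics/wrist1.npz")
measure(w)
c=cloud(w)
for uv in [(258,110),(258,200),(415,135),(222,100)]: print(uv,c[uv[1],uv[0]].round(4))
E
```

```text
handle 2168 c [437.4 -35.1] wh [109.5  32. ] ang 77.2 zmed 0.034
head 6577 c [ 417.6 -103.3] wh [362.5 407. ] ang 77.8 zmed 0.04
pad 19245 c [ 414.1 -112.5] wh [417.3 451.2] ang 77.8 zmed 0.004
rlabel 982 c [624.2  -8.4] wh [44.1 44.1] ang 4.8 zmed 0.034
router 2767 c [635.8  -6.5] wh [117.5 167.3] ang 4.6 zmed 0.034
(258, 110) [0.4593 0.0589 0.0385]
(258, 200) [ 0.435  -0.0427  0.0312]
(415, 135) [ 0.6248 -0.009   0.032 ]
(222, 100) [0.4201 0.0796 0.0012]
```

```bash
python3 - <<'E'
from h import *
w=load("pics/wrist1.npz"); w["d"][250:]=0; 
measure(w)
p=w["p"].astype(int); v,u=np.mgrid[:384,:512]
m=(p.max(2)<50)&(v>85)&(v<160)&(u>220)&(u<295); print(np.argwhere(m).min(0),np.argwhere(m).max(0))
uv=np.argwhere(m)[:,::-1]; rect(onz(w,uv,.04),"head")
m=(abs(p-p.mean(2,keepdims=True)).max(2)<14)&(v>75)&(v<248)&(u>205)&(u<312); uv=np.argwhere(m)[:,::-1]; rect(onz(w,uv,.004),"pad")
E
```

```text
handle 2168 c [437.4 -35.1] wh [109.5  32. ] ang 77.2 zmed 0.034
head 3126 c [442.3 -14.6] wh [177.6 240.2] ang 76.6 zmed 0.04
pad 13628 c [439.9 -13.4] wh [214.1 319.2] ang 76.6 zmed 0.004
rlabel 982 c [624.2  -8.4] wh [44.1 44.1] ang 4.8 zmed 0.034
router 2767 c [635.8  -6.5] wh [117.5 167.3] ang 4.6 zmed 0.034
[ 97 232] [147 282]
head 2401 c [455.   46.3] wh [53.3 54.7] ang 76.6 zmed 0.04
pad 12130 c [447.2 -10.4] wh [197.6  98.2] ang 83.2 zmed 0.004
```

Emit:
jog_arm(rows=[0,0.0005,-0.035,0,0,0.4,0.2,0,0,-0.035,0,0,0,0.2,0,0,-0.035,0,0,0,0.2,0,0,-0.035,0,0,0,0.2,0,0,-0.027,0,0,0,0.2,0,0,0,0,0,0,0.6,0,0,0,0,0,0,1,0,0,0,0,0,0,1], squeeze=30)

```text
time_s: 2.2
ee_pos: [0.4435, -0.0089, 0.0121]
eef_rot: [1.687, 1.569, -0.106]
force: [-0.2, -0.5, 0.1]
grip_width: 0.0591
```

Emit:
jog_arm(rows=[0,0,0,0,0,0,1,0,0,0,0,0,0,1,0,0,0,0,0,0,1])

```text
time_s: 2.45
ee_pos: [0.4433, -0.0089, 0.0117]
eef_rot: [1.682, 1.569, -0.112]
force: [-0.4, -0.1, -0.4]
grip_width: 0.0388
```

```bash
python3 - <<'E'
from h import *
o,r=rt();print(o["time_s"],o["ee_pos"].round(4),np.degrees(np.arctan2(r[1,1],r[0,1])),o["grip_width"],o["force"])
E
```

```text
2.45 [ 0.4433 -0.0089  0.0117] -12.76418775675574 0.03875265163688957 [-0.38855274 -0.10949776 -0.37556195]
```

Emit:
jog_arm(rows=[0,0,0,0,0,0,1,0,0,0,0,0,0,1,0,0,0,0,0,0,1,0,0,0,0,0,0,1,0,0,0.01,0,0,0,1,0,0,0.03,0,0,0,1,0,0,0.03,0,0,0,1,0,0,0.03,0,0,0,1])

```text
time_s: 3.12
ee_pos: [0.4422, -0.0088, 0.1124]
eef_rot: [-1.496, 1.57, 2.993]
force: [0.2, 0.2, -0.6]
grip_width: 0.0005
```

Emit:
jog_arm(rows=[0.0242,-0.0078,0,0,0,0,1,0.0242,-0.0078,0,0,0,0,1,0.0242,-0.0078,0,0,0,0,1,0.0242,-0.0078,0,0,0,0,1,0.0242,-0.0078,0,0,0,0,1,0.0242,-0.0078,0,0,0,0,1,0.0242,-0.0078,0,0,0,0,1,0,0,0,0,0,0,1])

```text
time_s: 3.78
ee_pos: [0.6145, -0.0646, 0.1107]
eef_rot: [1.493, 1.57, -0.301]
force: [-1.6, -0.2, 0.7]
grip_width: 0.0004
```

```bash
python3 - <<'E'
from h import *
o,r=rt();print(o["time_s"],o["ee_pos"].round(4),r.round(3),o["grip_width"],o["force"],o["qpos"].round(2))
w=snap("wrist",2);s=snap("side",2);t=snap("top",2)
crop(s,150,120,310,260,5,"c4")
E
```

```text
3.7833 [ 0.6145 -0.0646  0.1107] [[ 0.001  0.975 -0.222]
 [-0.    -0.222 -0.975]
 [-1.     0.001  0.   ]] 0.0004446400136977358 [-1.6297123  -0.20911802  0.69936741] [-0.16  0.51  1.39 -0.    1.24  0.06]
```

View pics/wrist2.png

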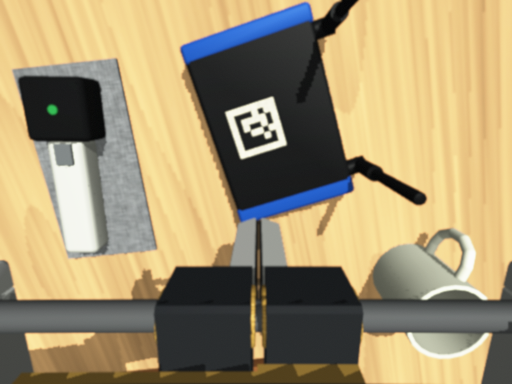

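View pics/c4.png

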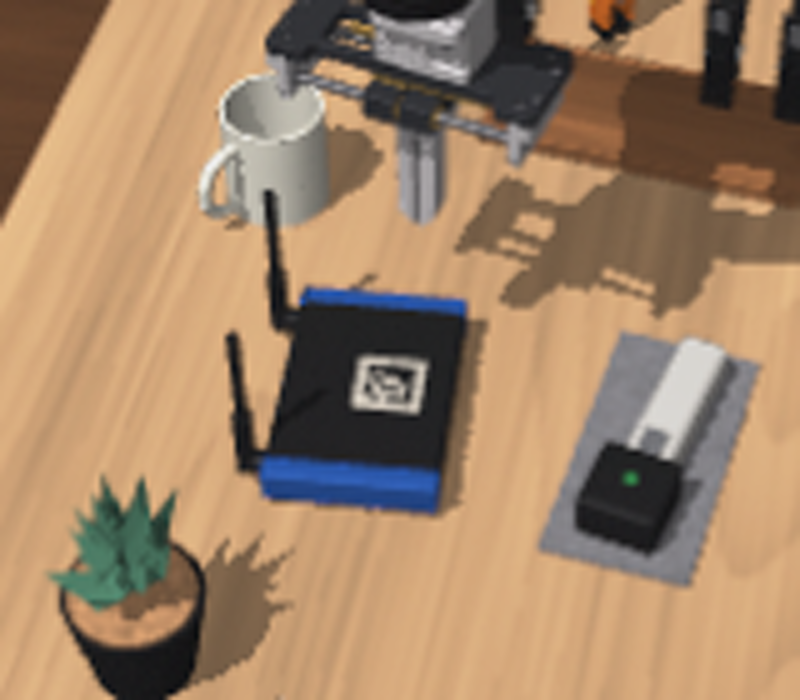

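View pics/top2.png

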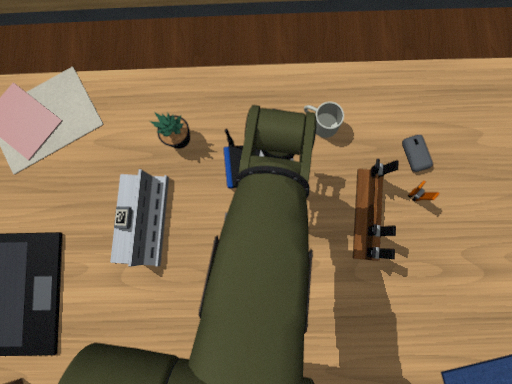

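```bash
python3 - <<'E'
from h import *
s=load("pics/side2.npz");w=load("pics/wrist2.npz");w["d"][215:,150:]=0;w["d"][255:]=0
measure(s);measure(w)
c=cloud(s);p=s["p"]
crop(s,255,170,320,245,8,"c5")
E
```

```text
handle 217 c [436.5 -31.7] wh [107.2  31.3] ang 77.3 zmed 0.034
head 258 c [455.5  60.1] wh [66.2 56.2] ang 78.4 zmed 0.04
pad 1336 c [448.3 -10.9] wh [209.6  99.7] ang 83.4 zmed 0.004
rlabel 78 c [625.6  -4.9] wh [43.1 40. ] ang 11.3 zmed 0.034
router 302 c [637.5   4.7] wh [113.1 179.7] ang 3.4 zmed 0.034
handle 3748 c [440.7 -35.9] wh [109.7  33.9] ang 77.2 zmed 0.034
head 4240 c [462.   44.5] wh [53.5 59.3] ang 77.4 zmed 0.04
pad 17878 c [448.3 -10.8] wh [198.4 100.9] ang 83.2 zmed 0.004
rlabel 1863 c [637.   23.7] wh [114.3 107.1] ang 4.9 zmed 0.034
router 3869 c [639.6  -7.1] wh [111.4 167. ] ang 4.7 zmed 0.034
```

View pics/c5.png

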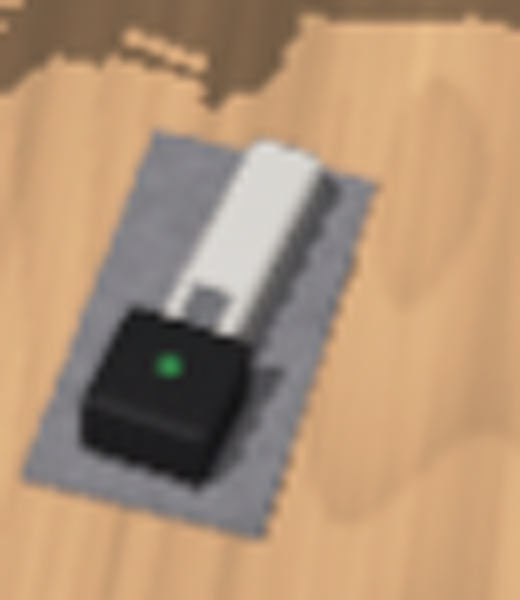

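Emit:
jog_arm(rows=[-0.0245,0.0079,0,0,0,0,0,-0.0245,0.0079,0,0,0,0,0,-0.0245,0.0079,0,0,0,0,0,-0.0245,0.0079,0,0,0,0,0,-0.0245,0.0079,0,0,0,0,0,-0.0245,0.0079,0,0,0,0,0,-0.0245,0.0079,0,0,0,0,0,0,0,0,0,0,0,0.3])

```text
time_s: 4.6
ee_pos: [0.4366, -0.0069, 0.1109]
eef_rot: [-1.672, 1.57, 2.818]
force: [-0.5, -0.7, 0.9]
grip_width: 0.0504
```

Emit:
jog_arm(rows=[0,0,-0.03,0,0,0,0.3,0,0,-0.03,0,0,0,0.3,0,0,-0.025,0,0,0,0.3,0,0,-0.013,0,0,0,0.3,0,0,-0.005,0,0,0,0.3,0,0,0,0,0,0,0.3])

```text
time_s: 5.1
ee_pos: [0.4399, -0.008, 0.0072]
eef_rot: [-1.455, 1.57, 3.034]
force: [-0.6, -0.6, -0.1]
grip_width: 0.0655
```

```bash
python3 - <<'E'
from h import *
o,r=rt();print(o["time_s"],o["ee_pos"].round(4),r.round(3),o["grip_width"],o["force"],o["qpos"].round(2))
w=snap("wrist",3);s=snap("side",3)
crop(s,240,150,330,245,8,"c6")
E
```

```text
5.1 [ 0.4399 -0.008   0.0072] [[-0.001  0.975 -0.221]
 [ 0.    -0.221 -0.975]
 [-1.    -0.001  0.   ]] 0.06549784629353962 [-0.64227472 -0.6454358  -0.09168263] [-0.1   0.3   1.98  0.    0.87  0.12]
```

View pics/wrist3.png

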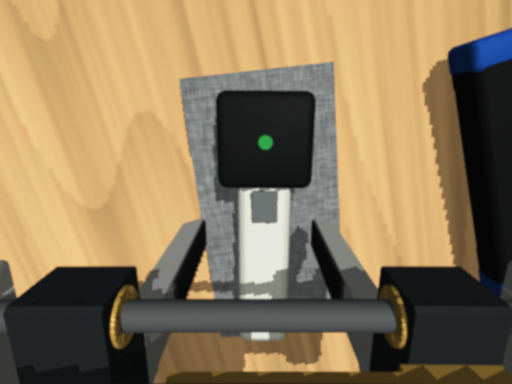

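View pics/c6.png

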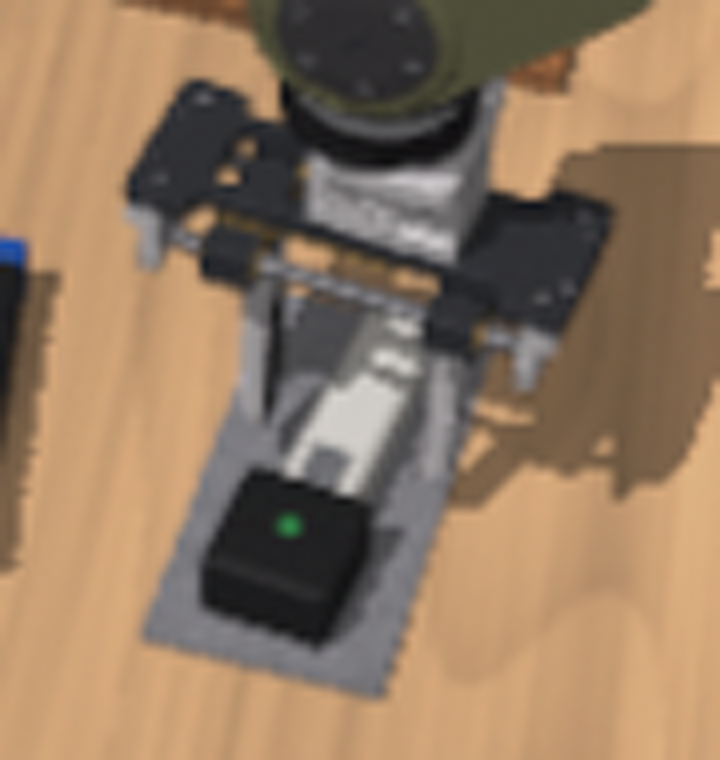

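Emit:
jog_arm(rows=[0,0,0,0,0,0,0.7,0,0,0,0,0,0,0.8,0,0,0,0,0,0,1,0,0,0,0,0,0,1,0,0,0,0,0,0,1,0,0,0,0,0,0,1], squeeze=30)

```text
time_s: 5.7
ee_pos: [0.4406, -0.0082, 0.0077]
eef_rot: [1.651, 1.571, -0.143]
force: [0.1, -0.6, -0.5]
grip_width: 0.0292
```

```bash
python3 - <<'E'
from h import *
o,r=rt();print(o["time_s"],o["ee_pos"].round(4),o["grip_width"],o["force"],o["qpos"].round(2))
w=snap("wrist",4)
E
```

```text
5.7 [ 0.4406 -0.0082  0.0077] 0.029213853058803398 [ 0.1392684  -0.5796749  -0.45819349] [-0.1   0.3   1.98 -0.    0.87  0.12]
```

View pics/wrist4.png

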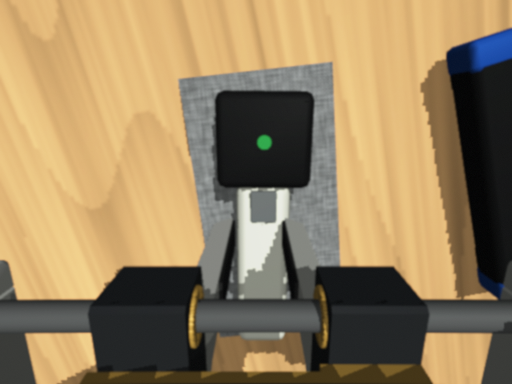

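Emit:
jog_arm(rows=[0,0,0,0,0,0,1,0,0,0,0,0,0,1,0,0,0,0,0,0,1])

```text
time_s: 6.0
ee_pos: [0.4405, -0.0082, 0.0075]
eef_rot: [-1.566, 1.571, 2.924]
force: [0.1, 0.2, -0.7]
grip_width: 0.0052
```

```bash
python3 - <<'E'
from h import *
w=snap("wrist",5); s=snap("side",5)
crop(s,240,150,330,245,8,"c6b")
E
```

```text
(no output)
```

View pics/wrist5.png

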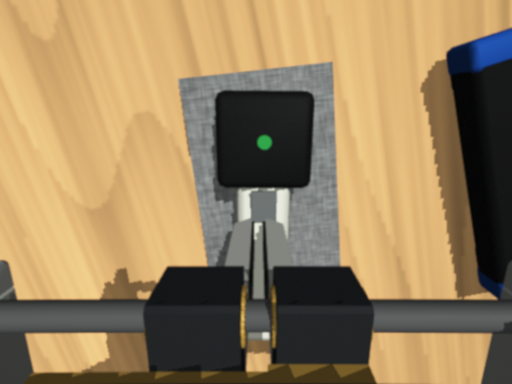

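View pics/c6b.png

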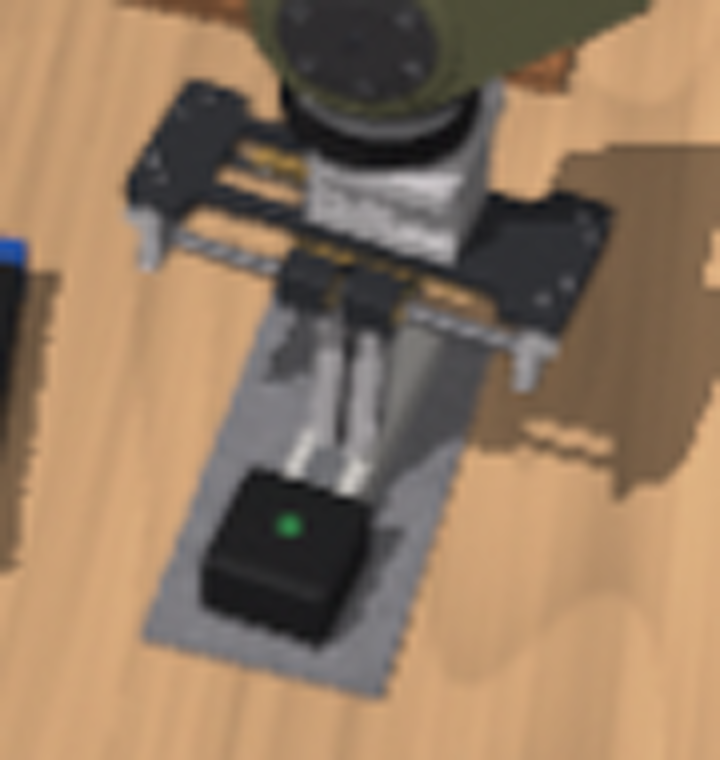

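```bash
python3 - <<'E'
from h import *
s=load("pics/side5.npz");w=load("pics/wrist5.npz")
for z in(.0075,.02,.035,.05): print(z,proj(s,[.4405,-.0082,z]).round(1),proj(w,[.4405,-.0082,z]).round(1))
cs=cloud(s);cw=cloud(w)
for uv in[(281,203),(286,204),(282,195),(283,200)]: print("s",uv,cs[uv[1],uv[0]].round(4))
for uv in[(240,235),(275,235),(245,250),(270,228),(258,200)]: print("w",uv,cw[uv[1],uv[0]].round(4))
E
```

```text
0.0075 [[282.7 209.2]] [[258.8 217.3]]
0.02 [[282.9 206.8]] [[258.8 223.8]]
0.035 [[283.2 203.7]] [[258.9 232.7]]
0.05 [[283.5 200.7]] [[258.9 243.1]]
s (281, 203) [0.4469 0.0061 0.0533]
s (286, 204) [0.4307 0.0058 0.0516]
s (282, 195) [0.4464 0.0024 0.0875]
s (283, 200) [ 0.4421 -0.0032  0.0585]
w (240, 235) [0.4327 0.0034 0.0604]
w (275, 235) [ 0.451  -0.0005  0.0611]
w (245, 250) [0.4361 0.0029 0.0788]
w (270, 228) [4.488e-01 2.000e-04 5.180e-02]
w (258, 200) [0.4447 0.0126 0.0346]
```

```bash
python3 - <<'E'
from h import *
s=load("pics/side3.npz");w=load("pics/wrist3.npz")
for z in(.0072,.02,.035):
  for sg in(1,-1):
    P=np.array([.4399+sg*.0368*.975,-.008-sg*.0368*.221,z]); P[:2]+=.008*np.array([.221,.975])
    q=proj(s,P)[0]; print(z,sg,((q-[240,150])*8).round(0),proj(w,P).round(1))
E
```

```text
0.0072 1 [253. 461.] [[311.1 206.6]]
0.0072 -1 [420. 516.] [[206.4 206.5]]
0.02 1 [254. 441.] [[314.3 212.7]]
0.02 -1 [423. 496.] [[203.3 212.6]]
0.035 1 [256. 416.] [[318.5 220.8]]
0.035 -1 [426. 472.] [[199.  220.7]]
```

```bash
python3 - <<'E'
from h import *
w=load("pics/wrist3.npz");c=cloud(w)
for uv in[(195,230),(190,250),(320,230),(330,250),(204,224),(312,224),(200,240)]: print(uv,c[uv[1],uv[0]].round(4))
crop(w,130,80,390,300,3,"c7")
w=load("pics/wrist5.npz"); crop(w,190,160,330,300,5,"c8")
E
```

```text
(195, 230) [0.4073 0.0091 0.0532]
(190, 250) [0.409  0.0076 0.0756]
(320, 230) [ 0.4753 -0.0062  0.0532]
(330, 250) [ 0.4752 -0.0058  0.0787]
(204, 224) [0.4094 0.0067 0.0395]
(312, 224) [ 0.4732 -0.0091  0.0359]
(200, 240) [0.4085 0.0027 0.0534]
```

View pics/c7.png

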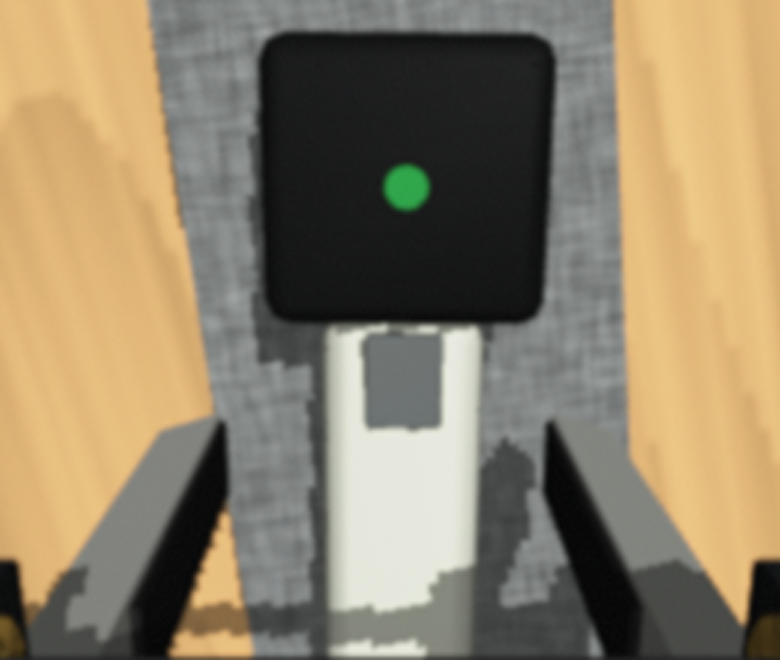

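View pics/c8.png

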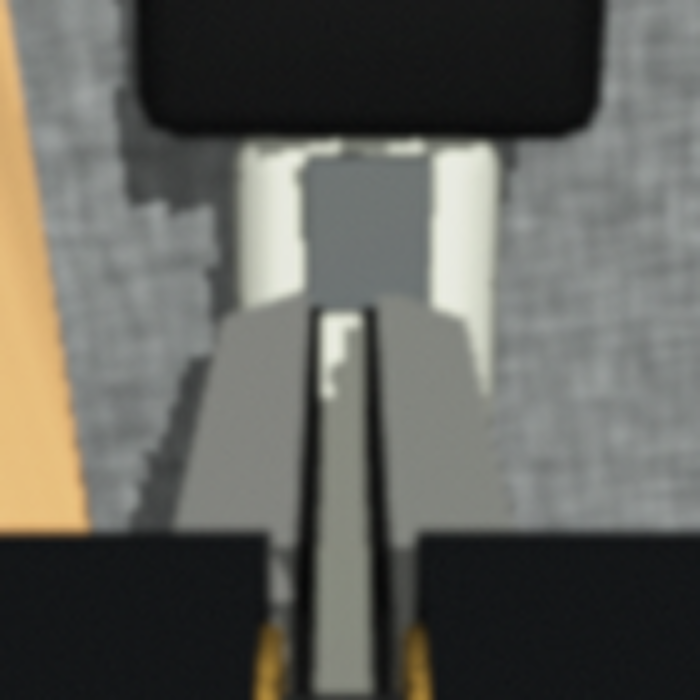

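Emit:
jog_arm(rows=[0,0,0.005,0,0,0,0.2,0,0,0,0,0,0,0.2,0,0,0,0,0,0,0.2,0,0,0,0,0,0,0.2,0,0,0,0,0,0,0.2,0,0,0,0,0,0,0.2,0,0,-0.013,0,0,0,0.2,0,0,0,0,0,0,0.2])

```text
time_s: 6.77
ee_pos: [0.4396, -0.0081, -0.0018]
eef_rot: [-1.44, 1.569, 3.049]
force: [-0.3, -0.0, 0.1]
grip_width: 0.0507
```

Emit:
jog_arm(rows=[0,0,-0.01,0,0,0,0.2,0,0,-0.006,0,0,0,0.2,0,0,0,0,0,0,0.2])

```text
time_s: 7.02
ee_pos: [0.4398, -0.0081, -0.0176]
eef_rot: [-1.448, 1.569, 3.042]
force: [-0.6, 0.2, -0.8]
grip_width: 0.0706
```

```bash
python3 - <<'E'
from h import *
o,r=rt();print(o["time_s"],o["ee_pos"].round(4),o["grip_width"],o["force"],o["qpos"].round(3))
w=snap("wrist",6);c=cloud(w);
crop(w,130,80,390,300,3,"c7b")
E
```

```text
7.0167 [ 0.4398 -0.0081 -0.0176] 0.07057092723332242 [-0.58731819  0.20674235 -0.82395056] [-0.102  0.347  1.988 -0.     0.808  0.121]
```

View pics/c7b.png

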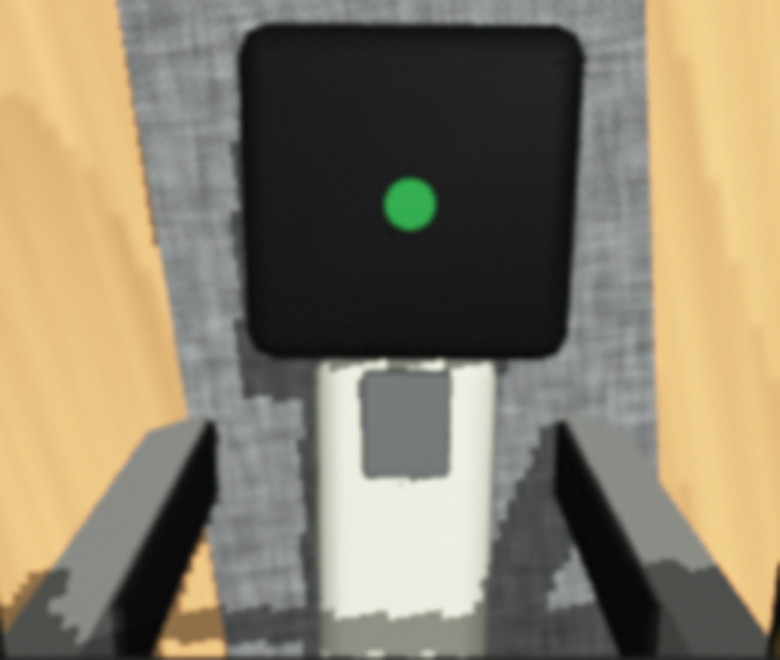

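Emit:
jog_arm(rows=[0,0,-0.002,0,0,0,0.4,0,0,0,0,0,0,0.7,0,0,0,0,0,0,1,0,0,0,0,0,0,1,0,0,0,0,0,0,1,0,0,0,0,0,0,1,0,0,0,0,0,0,1,0,0,0,0,0,0,1])

```text
time_s: 7.73
ee_pos: [0.4407, -0.0082, -0.0183]
eef_rot: [1.753, 1.57, -0.041]
force: [1.2, 0.6, 0.9]
grip_width: 0.034
```

Emit:
jog_arm(rows=[0,0,0,0,0,0,1,0,0,0,0,0,0,1,0,0,0,0,0,0,1])

```text
time_s: 7.98
ee_pos: [0.4407, -0.0082, -0.0183]
eef_rot: [1.691, 1.57, -0.102]
force: [1.2, 0.2, 2.9]
grip_width: 0.0342
```

```bash
python3 - <<'E'
from h import *
o,r=rt();print(o["time_s"],o["ee_pos"].round(4),o["grip_width"],o["force"],r.round(3))
w=snap("wrist",7);c=cloud(w);
crop(w,130,80,390,300,3,"c7c")
E
```

```text
7.9833 [ 0.4407 -0.0082 -0.0183] 0.03416033543193578 [1.22298516 0.22265193 2.89790307] [[ 0.     0.975 -0.221]
 [-0.    -0.221 -0.975]
 [-1.     0.    -0.   ]]
```

View pics/c7c.png

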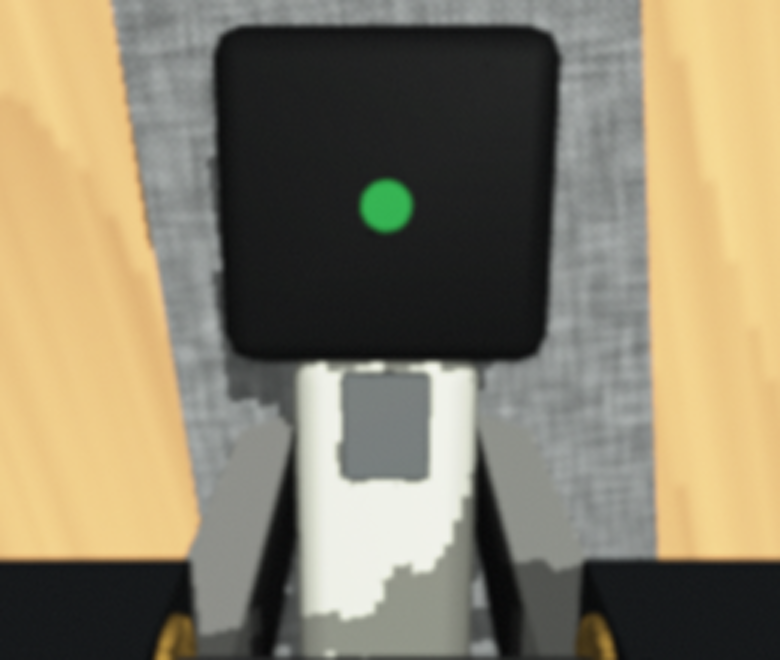

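```bash
python3 - <<'E'
from h import *
w=load("pics/wrist7.npz");p=w["p"].astype(int); v,u=np.mgrid[:384,:512]
m=(p.max(2)<50)&(v>85)&(v<200)&(u>198)&(u<320)
rect(onz(w,np.argwhere(m)[:,::-1],.04),"head")
w=load("pics/wrist6.npz");p=w["p"].astype(int)
m=(p.max(2)<50)&(v>85)&(v<200)&(u>198)&(u<326)
rect(onz(w,np.argwhere(m)[:,::-1],.04),"head")
E
```

```text
head 11887 c [452.8  48. ] wh [52.3 53.2] ang 77.2 zmed 0.04
head 11816 c [455.6  47.4] wh [53.  53.1] ang 77.2 zmed 0.04
```

Emit:
jog_arm(rows=[0,0,0.005,0,0,0,1,0,0,0.015,0,0,0,1,0,0,0.03,0,0,0,1,0,0,0.03,0,0,0,1,0,0,0.02,0,0,0,1,0,0,0,0,0,0,1])

```text
time_s: 8.53
ee_pos: [0.4421, -0.0083, 0.0852]
eef_rot: [1.687, 1.565, -0.106]
force: [0.6, -0.9, -0.5]
grip_width: 0.0338
```

Emit:
jog_arm(rows=[0.02,-0.0065,0,0,0,0,1,0.0255,-0.0083,0,0,0,0,1,0.0255,-0.0083,0,0,0,0,1,0.0255,-0.0083,0,0,0,0,1,0.0255,-0.0083,0,0,0,0,1,0.0255,-0.0083,0,0,0,0,1,0.017,-0.0057,0,0,0,0,1,0.007,-0.0024,0,0,0,0,1])

```text
time_s: 9.2
ee_pos: [0.6127, -0.0649, 0.0795]
eef_rot: [-1.485, 1.569, 3.004]
force: [-0.2, -0.1, -2.7]
grip_width: 0.0338
```

Emit:
jog_arm(rows=[0,0,0,0,0,0,1,0,0,0,0,0,0,1,0,0,0,0,0,0,1])

```text
time_s: 9.45
ee_pos: [0.6109, -0.0638, 0.0811]
eef_rot: [-1.547, 1.57, 2.943]
force: [-0.2, 0.6, -2.1]
grip_width: 0.0335
```

```bash
python3 - <<'E'
from h import *
o,r=rt();print(o["time_s"],o["ee_pos"].round(4),r.round(3),o["grip_width"],o["force"])
w=snap("wrist",8);s=snap("side",8)
crop(s,150,110,310,250,5,"c9")
E
```

```text
9.45 [ 0.6109 -0.0638  0.0811] [[-0.001  0.975 -0.221]
 [ 0.    -0.221 -0.975]
 [-1.    -0.001  0.   ]] 0.03353138537637933 [-0.22575371  0.61233154 -2.09600853]
```

View pics/wrist8.png

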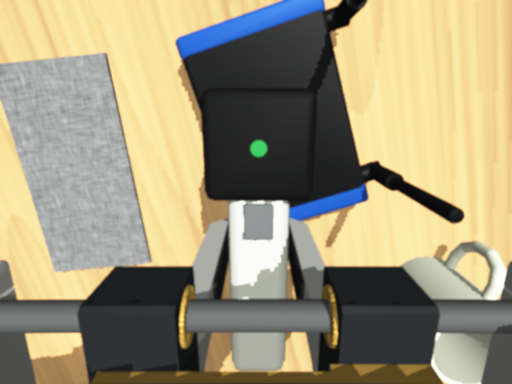

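View pics/c9.png

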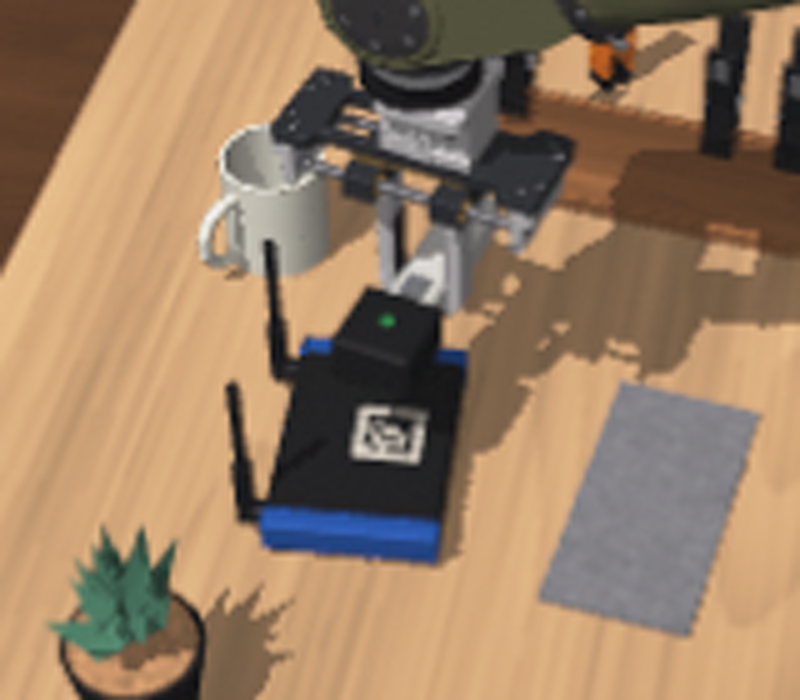

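```bash
cat >> h.py <<'E'
def plane(P):
    c=P.mean(0);u,s,v=np.linalg.svd(P-c,full_matrices=False);n=v[2]; return c,(n if n[2]>0 else -n),s[2]/np.sqrt(len(P))
E
python3 - <<'E'
from h import *
w=load("pics/wrist8.npz");s=load("pics/side8.npz")
c=cloud(w); P=c[100:190,215:305].reshape(-1,3);P=P[(P[:,2]>.1)]
print(plane(P)); print(c[148,259])
measure(s)
E
```

```text
(array([ 0.62401717, -0.0072659 ,  0.13805078]), array([-0.01758158, -0.11050709,  0.99371982]), np.float64(0.00870392133794885))
[ 0.62346778 -0.00859208  0.13803901]Traceback (most recent call last):
  File "<stdin>", line 5, in <module>
  File "h.py", line 31, in measure
    white=sel&(p.min(1)>130)&(c[:,2]>.02); rect(onz(t,uv[white],.034),"handle")
                                                ~~~^^^^^^^^^^^^^^^^^^
  File "h.py", line 8, in onz
    o,d=ray(m,uv); s=(z-o[2])/d[:,2]; return o+d*s[:,None]
        ~~~^^^^^^
  File "h.py", line 4, in ray
    n=cv2.undistortPoints(np.array(uv,float).reshape(-1,1,2),m["K"],m["dist"]).reshape(-1,2)
      ~~~~~~~~~~~~~~~~~~~^^^^^^^^^^^^^^^^^^^^^^^^^^^^^^^^^^^^^^^^^^^^^^^^^^^^^
cv2.error: OpenCV(4.12.0) /io/opencv/modules/calib3d/src/undistort.dispatch.cpp:347: error: (-215:Assertion failed) CV_IS_MAT(_src) && CV_IS_MAT(_dst) && (_src->rows == 1 || _src->cols == 1) && (_dst->rows == 1 || _dst->cols == 1) && _src->cols + _src->rows - 1 == _dst->rows + _dst->cols - 1 && (CV_MAT_TYPE(_src->type) == CV_32FC2 || CV_MAT_TYPE(_src->type) == CV_64FC2) && (CV_MAT_TYPE(_dst->type) == CV_32FC2 || CV_MAT_TYPE(_dst->type) == CV_64FC2) in function 'cvUndistortPointsInternal'
```

```bash
python3 - <<'E'
from h import *
w=load("pics/wrist8.npz");c=cloud(w)
P=c[100:190,215:305].reshape(-1,3); m=(P[:,2]>.1); print(len(P),m.sum(),np.percentile(P[m,2],[1,5,50,95,99]))
P=P[abs(P[:,2]-.138)<.012]; print(plane(P))
for v in(100,120,140,160,180): print(v,c[v,[225,258,295]].round(4).tolist())
E
```

```text
8100 8100 [0.13607746 0.13648265 0.13752626 0.13864853 0.13924186]
(array([ 0.62400491, -0.00732732,  0.13753611]), array([2.62528764e-03, 4.33033079e-04, 9.99996460e-01]), np.float64(0.0006530432770058148))
100 [[0.6129, 0.0166, 0.137], [0.6279, 0.0132, 0.1373], [0.6447, 0.0094, 0.1369]]
120 [[0.6106, 0.0078, 0.1373], [0.6259, 0.0043, 0.1374], [0.643, 0.0005, 0.1371]]
140 [[0.6084, -0.0013, 0.1379], [0.6238, -0.0048, 0.1378], [0.6412, -0.0088, 0.1373]]
160 [[0.6059, -0.0108, 0.1371], [0.6217, -0.0143, 0.1374], [0.6393, -0.0181, 0.1383]]
180 [[0.6033, -0.0206, 0.1367], [0.6195, -0.0241, 0.1376], [0.6374, -0.028, 0.1381]]
```

Emit:
jog_arm(rows=[0,0,0,0,0,0,1,0,0,0,0,0,0,1,0,0,0,0,0,0,1,0,0,0,0,0,0,1,0,0,0,0,0,0,1,0,0,0,0,0,0,1,0,0,0,0,0,0,1,0,0,0,0,0,0,1])

```text
time_s: 10.22
ee_pos: [0.612, -0.0643, 0.0815]
eef_rot: [-2.159, 1.571, 2.331]
force: [-0.2, -0.0, -1.6]
grip_width: 0.0336
```

Emit:
jog_arm(rows=[0,0,0,0,0,0,1,0,0,0,0,0,0,1,0,0,0,0,0,0,1,0,0,0,0,0,0,1,0,0,0,0,0,0,1,0,0,0,0,0,0,1,0,0,0,0,0,0,1,0,0,0,0,0,0,1])

```text
time_s: 10.88
ee_pos: [0.612, -0.0643, 0.0816]
eef_rot: [2.229, 1.571, 0.435]
force: [0.5, -0.1, -1.6]
grip_width: 0.0337
```

Emit:
jog_arm(rows=[0,0,0,0,0,0,1,0,0,0,0,0,0,1,0,0,0,0,0,0,1,0,0,0,0,0,0,1])

```text
time_s: 11.22
ee_pos: [0.612, -0.0643, 0.0815]
eef_rot: [-1.187, 1.571, -2.981]
force: [-0.4, 0.1, -1.7]
grip_width: 0.0341
```

```bash
python3 - <<'E'
from h import *
o,r=rt();print(o["time_s"],o["ee_pos"].round(4))
s=load("pics/side8.npz");p=s["p"].astype(int);c=cloud(s)
# router label
v,u=np.mgrid[:384,:512]
m=(p.min(2)>130)&(v>185)&(v<210)&(u>215)&(u<240);rect(onz(s,np.argwhere(m)[:,::-1],.034),"rlabel")
# tray label in top0 and side8
t=load("pics/top0.npz")
for n,q in(("top",t),("side",s)):
    c=cloud(q);pp=q["p"].astype(int); br=pp.min(2)
    z=(c[...,2]>.015)&(c[...,2]<.06)&(c[...,1]>.325)&(c[...,1]<.41)&(c[...,0]>.45)&(c[...,0]<.55)
    P=c[z]; print(n,z.sum())
    # block raised above the tray floor: fit plane to points near label centre
    cc=np.array([.5,.365]); k=np.hypot(c[...,0]-cc[0],c[...,1]-cc[1])<.017
    k&=c[...,2]<.1
    print(plane(c[k]))
crop(t,100,190,150,240,12,"c10");crop(s,215,270,275,330,10,"c11")
E
```

```text
11.2167 [ 0.612  -0.0643  0.0815]
rlabel 69 c [626.   -7.1] wh [43.1 44.5] ang 11.3 zmed 0.034
top 355
(array([0.49985461, 0.36512185, 0.03586871]), array([0.03272091, 0.44914035, 0.89286185]), np.float64(0.001361835397505766))
side 400
(array([0.50005051, 0.3653068 , 0.03477413]), array([0.03627324, 0.3996234 , 0.91596146]), np.float64(0.0025087634391401338))
```

View pics/c10.png

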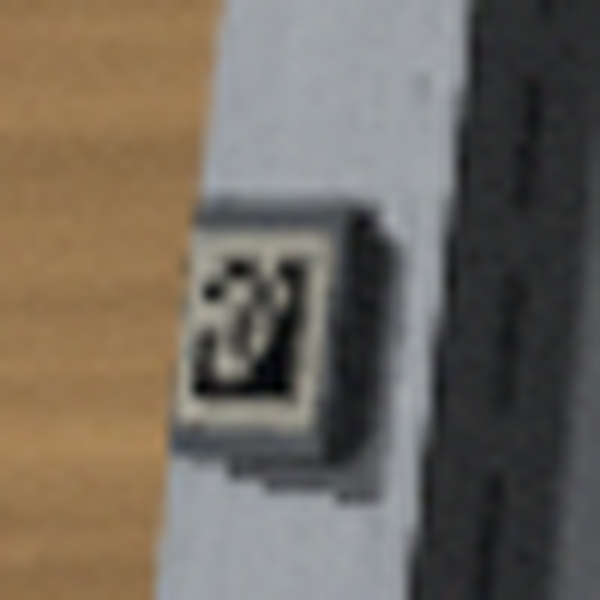

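View pics/c11.png

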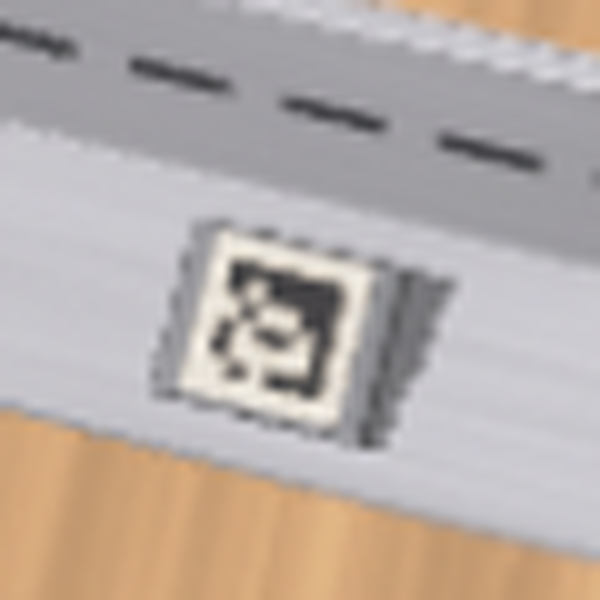

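```bash
python3 - <<'E'
from h import *
t=load("pics/top0.npz");s=load("pics/side8.npz")
a=[121.3-.5+.04,217.5-.46];b=[243.0-.45,303-.45]
o1,d1=ray(t,a);o2,d2=ray(s,b);d1=d1[0];d2=d2[0]
A=np.c_[d1,-d2];x=np.linalg.lstsq(A,o2-o1,rcond=None)[0];print(o1+d1*x[0],o2+d2*x[1])
# wall geometry in world: refine tray yaw using lower edges
for z in(.034,): print(onz(t,a,z),onz(s,b,z))
for n,m in(("t",t),("s",s)):
    c=cloud(m); k=(abs(c[...,2]-.1)<.006)&(c[...,1]>.26)&(c[...,1]<.34)&(c[...,0]>.36)&(c[...,0]<.63); q=onz(m,np.argwhere(k)[:,::-1],.1); rect(q,n+"walltop"); print(cv2.fitLine(q[:,:2].astype(np.float32),cv2.DIST_HUBER,0,.01,.01).ravel())
E
```

```text
[0.49981441 0.36642036 0.0305141 ] [0.50012905 0.36642856 0.03054466]
[[0.49951224 0.36502312 0.034     ]] [[0.49974544 0.36826793 0.034     ]]
twalltop 383 c [495.  301.2] wh [ 10.6 247.3] ang 84.9 zmed 0.1
[ 0.99603367 -0.08897725  0.49361116  0.30159077]
swalltop 313 c [496.  307.9] wh [ 12.1 248.6] ang 85.1 zmed 0.1
[ 0.9959227  -0.09021115  0.45397523  0.31119072]
```

```bash
python3 - <<'E'
from h import *
L=np.array([.4998,.3660,.034]);psi=-np.radians(5.1);a=np.array([np.cos(psi),np.sin(psi),0]);Q=R.from_rotvec(-.45*a).as_matrix()
n=Q@[0,0,1];w0=np.array([.0121,.0557,.0223]);T=L+.07*n-Q@w0
print(n,T,T-np.array([.612,-.0643,.0815]),np.degrees(-.45*a))
xs=Q@np.array([.221,.975,0]); W=L+.07*n
for d in(-85,-30,0,30,85): print(d,(W+xs*(d-57)/1000).round(3))
print("body",T-.097*-n)
E
```

```text
[0.03866596 0.43324353 0.9004471 ] [0.49004486 0.33657365 0.10155085] [-0.12195514  0.40087365  0.02005085] [-25.68102717   2.29197061  -0.        ]
-85 [0.472 0.272 0.158]
-30 [0.484 0.32  0.135]
0 [0.49  0.346 0.122]
30 [0.497 0.373 0.109]
85 [0.508 0.421 0.085]
body [0.49379546 0.37859827 0.18889422]
```

Emit:
jog_arm(rows=[0,0,0.03,0,0,0,1,0,0,0.03,0,0,0,1,-0.007,0.023,0,0,0,0,1,-0.01,0.033,0,0,0,0,1,-0.01,0.033,0,0,0,0,1,-0.01,0.033,0,0,0,0,1,-0.01,0.033,0,0,0,0,1,-0.01,0.033,0,0,0,0,1])

```text
time_s: 11.88
ee_pos: [0.5543, 0.1252, 0.1417]
eef_rot: [1.891, 1.571, 0.098]
force: [0.4, 0.1, -2.6]
grip_width: 0.0341
```

Emit:
jog_arm(rows=[-0.01,0.033,0,0,0,0,1,-0.01,0.033,0,0,0,0,1,-0.01,0.033,0,0,0,0,1,-0.01,0.033,0,0,0,0,1,-0.01,0.033,0,0,0,0,1,-0.01,0.033,0,0,0,0,1,-0.005,0.015,0,0,0,0,1,0,0,0,0,0,0,1])

```text
time_s: 12.55
ee_pos: [0.4886, 0.3397, 0.1414]
eef_rot: [-2.405, 1.57, 2.088]
force: [-0.2, 0.6, -2.5]
grip_width: 0.0341
```

Emit:
jog_arm(rows=[0,0,0,-5.136,0.458,0,1,0,0,0,-5.136,0.458,0,1,0,0,0,-5.136,0.458,0,1,0,0,0,-5.136,0.458,0,1,0,0,0,-5.136,0.458,0,1,0,0,0,0,0,0,1])

```text
time_s: 13.05
ee_pos: [0.4895, 0.3372, 0.1396]
eef_rot: [0.128, 1.114, -1.663]
force: [0.8, 0.3, -3.0]
grip_width: 0.0338
```

```bash
python3 - <<'E'
from h import *
o,r=rt();print(o["time_s"],o["ee_pos"].round(4),r.round(3),o["grip_width"],o["force"],o["qpos"].round(2))
w=snap("wrist",9);s=snap("side",9)
crop(s,150,180,350,384,3,"c12")
E
```

```text
13.05 [0.4895 0.3372 0.1396] [[-0.041  0.977 -0.21 ]
 [-0.439 -0.206 -0.874]
 [-0.897  0.056  0.438]] 0.03377483874884598 [ 0.76996431  0.31256287 -2.99010877] [ 0.7   0.66  1.15 -0.32  1.66  0.94]
```

View pics/wrist9.png

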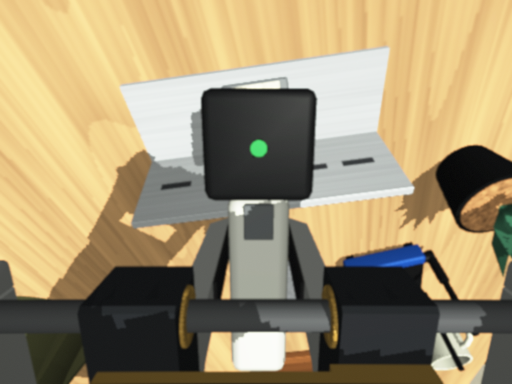

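View pics/c12.png

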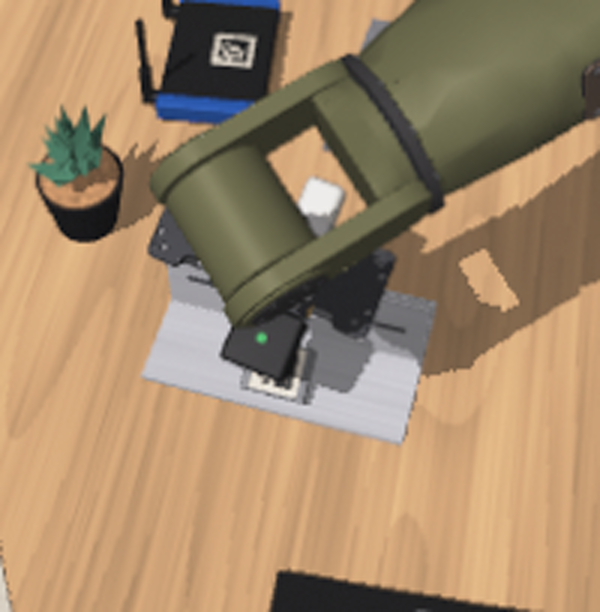

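```bash
cat > hd.py <<'E'
from h import *
import sys
w=load(sys.argv[1]);c=cloud(w)
p=w["p"].astype(int); P=c[100:190,212:308].reshape(-1,3); cc,n,_=plane(P); d=(P-cc)@n; P=P[abs(d-np.median(d))<.003]; cc,n,e=plane(P)
L=np.array([.4998,.3660,.034]); N=np.array([.0387,.4332,.9004])
v,u=np.mgrid[:384,:512]; g=(p[...,1]>p[...,0]+60); uv=np.argwhere(g&(u>200)&(u<320))[:,::-1].mean(0).round().astype(int)
W=c[uv[1],uv[0]]-.036*n
print("head",cc.round(4),"n",n.round(3),e.round(5),"angle",np.arccos(n@N).round(3),"window",W.round(4)); s=W-L; print("dist",(s@n).round(4),"along N",(s@N).round(4),"lateral",(s-(s@n)*n).round(4))
E
python3 hd.py pics/wrist9.npz
```

```text
head [0.5042 0.4134 0.1647] n [0.041 0.437 0.898] 0.00063 angle 0.012 window [0.5018 0.3969 0.1334]
dist 0.1029 along N 0.103 lateral [-0.0022 -0.0141  0.007 ]
```

Emit:
jog_arm(rows=[0,0,-0.013,0,0,0,1,0.001,0,-0.013,0,0,0,1,0,0,-0.011,0,0,0,1,0,0,0,0,0,0,1,0,0,0,0,0,0,1,0,0,0,0,0,0,1,0,0,0,0,0,0,1,0,0,0,0,0,0,1])

```text
time_s: 13.82
ee_pos: [0.4912, 0.3369, 0.1051]
eef_rot: [0.136, 1.122, -1.658]
force: [0.8, -0.0, -2.2]
grip_width: 0.0338
```

```bash
python3 - <<'E'
from h import *
o,r=rt();print(o["time_s"],o["ee_pos"].round(4),o["joint_vel"].round(3))
w=snap("wrist",10)
E
python3 hd.py pics/wrist10.npz
```

```text
13.8167 [0.4912 0.3369 0.1051] [ 0.003  0.002  0.005 -0.001 -0.003  0.   ]
head [0.506  0.4129 0.1309] n [0.037 0.426 0.904] 0.00062 angle 0.014 window [0.5037 0.397  0.0996]
dist 0.0726 along N 0.0726 lateral [ 0.0011  0.     -0.0001]
```

Aligned; hold for over a second.

Emit:
jog_arm(rows=[0,0,0,0,0,0,1,0,0,0,0,0,0,1,0,0,0,0,0,0,1,0,0,0,0,0,0,1,0,0,0,0,0,0,1,0,0,0,0,0,0,1,0,0,0,0,0,0,1,0,0,0,0,0,0,1])

```text
time_s: 14.53
ee_pos: [0.491, 0.3368, 0.1045]
eef_rot: [0.134, 1.121, -1.66]
force: [-0.1, -0.2, -2.1]
grip_width: 0.0339
```

Emit:
jog_arm(rows=[0,0,0,0,0,0,1,0,0,0,0,0,0,1,0,0,0,0,0,0,1,0,0,0,0,0,0,1,0,0,0,0,0,0,1,0,0,0,0,0,0,1,0,0,0,0,0,0,1,0,0,0,0,0,0,1])

```text
time_s: 15.2
ee_pos: [0.491, 0.3367, 0.1046]
eef_rot: [0.134, 1.121, -1.66]
force: [0.0, 0.4, -3.0]
grip_width: 0.0335
```

Emit:
jog_arm(rows=[0,0,0.02,0,0,0,1,0,0,0.02,5.136,-0.458,0,1,0,0,0,5.136,-0.458,0,1,0,0,0,5.136,-0.458,0,1,0,0,0,5.136,-0.458,0,1,0,0,0,5.136,-0.458,0,1,0,0,0,0,0,0,1])

```text
time_s: 15.78
ee_pos: [0.4914, 0.3352, 0.1454]
eef_rot: [3.076, 1.566, 1.28]
force: [0.0, -0.8, -2.4]
grip_width: 0.0339
```

```bash
python3 - <<'E'
from h import *
o,r=rt();print(o["time_s"],o["ee_pos"].round(4),r.round(4))
s=snap("side",11);t=snap("top",11)
crop(s,150,110,350,260,4,"c13")
E
```

```text
15.7833 [0.4914 0.3352 0.1454] [[ 1.400e-03  9.747e-01 -2.233e-01]
 [ 4.800e-03 -2.234e-01 -9.747e-01]
 [-1.000e+00  3.000e-04 -5.000e-03]]
```

View pics/c13.png

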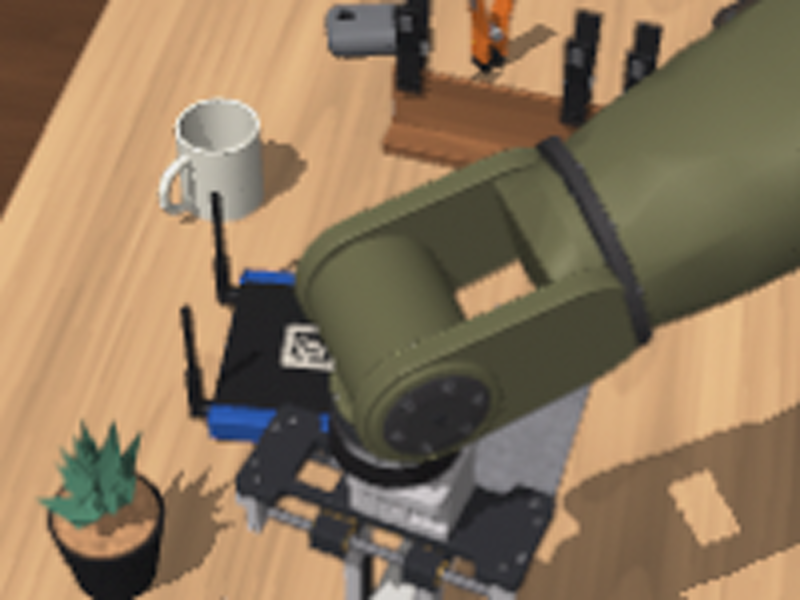

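Emit:
jog_arm(rows=[-0.004,-0.0315,0,0,0,1,1,-0.004,-0.0315,0,0,0,1,1,-0.004,-0.0315,0,0,0,1,1,-0.004,-0.0315,0,0,0,1,1,-0.004,-0.0315,0,0,0,1,1,-0.004,-0.0315,0,0,0,1.1,1,-0.004,-0.0315,0,0,0,0,1,-0.004,-0.0315,0,0,0,0,1])

```text
time_s: 16.55
ee_pos: [0.4588, 0.0838, 0.1445]
eef_rot: [-0.492, 1.568, -2.178]
force: [0.9, 0.1, -1.6]
grip_width: 0.0334
```

Emit:
jog_arm(rows=[-0.004,-0.0315,0,0,0,0,1,-0.004,-0.0315,0,0,0,0,1,-0.004,-0.0315,0,0,0,0,1,0,0,0,0,0,0,1,0,0,0,0,0,0,1,0,0,0,0,0,0,1])

```text
time_s: 17.05
ee_pos: [0.4473, -0.0092, 0.1445]
eef_rot: [-0.875, 1.57, -2.562]
force: [0.6, -0.1, -2.2]
grip_width: 0.0336
```

```bash
python3 - <<'E'
from h import *
o,r=rt();print(o["time_s"],o["ee_pos"].round(4),r.round(4),np.degrees(np.arctan2(r[1,1],r[0,1])))
w=snap("wrist",12)
p=w["p"].astype(int);v,u=np.mgrid[:384,:512]
c=cloud(w)
m=(abs(p-p.mean(2,keepdims=True)).max(2)<14)&(abs(c[...,2])<.015)&(c[...,0]>.38)&(c[...,0]<.52)&(v<260)&(p.max(2)>60); rect(onz(w,np.argwhere(m)[:,::-1],.004),"pad")
E
```

```text
17.05 [ 0.4473 -0.0092  0.1445] [[-1.000e-03  9.933e-01 -1.156e-01]
 [-6.000e-04 -1.156e-01 -9.933e-01]
 [-1.000e+00 -9.000e-04  7.000e-04]] -6.639433573741849
pad 576 c [446.7 -14.4] wh [204.3  98.1] ang 83.2 zmed 0.004
```

View pics/wrist12.png

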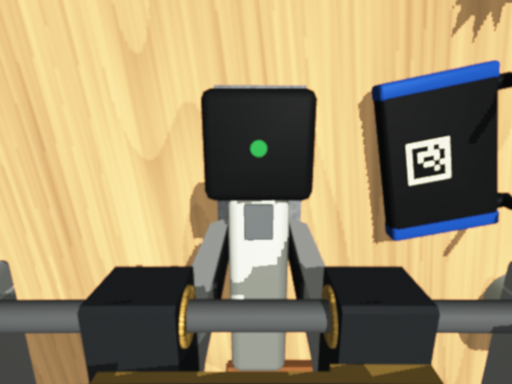

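Emit:
jog_arm(rows=[0,-0.0015,-0.035,0,0,0,1,0,0,-0.035,0,0,0,1,0,0,-0.035,0,0,0,1,0,0,-0.03,0,0,0,1,0,0,-0.015,0,0,0,1,0,0,-0.006,0,0,0,1,0,0,-0.003,0,0,0,1,0,0,-0.002,0,0,0,1])

```text
time_s: 17.77
ee_pos: [0.4477, -0.0107, -0.016]
eef_rot: [1.398, 1.57, -0.288]
force: [0.8, 0.7, -2.0]
grip_width: 0.0337
```

Emit:
jog_arm(rows=[0,0,0,0,0,0,1,0,0,0,0,0,0,1])

```text
time_s: 17.93
ee_pos: [0.4477, -0.0112, -0.0155]
eef_rot: [1.542, 1.569, -0.145]
force: [-0.0, -1.1, -2.4]
grip_width: 0.0336
```

Emit:
jog_arm(rows=[0,0,-0.002,0,0,0,1,0,0,0,0,0,0,1,0,0,0,0,0,0,1])

```text
time_s: 18.18
ee_pos: [0.4472, -0.0113, -0.0182]
eef_rot: [1.551, 1.57, -0.137]
force: [-0.4, -0.1, -1.8]
grip_width: 0.0336
```

Emit:
jog_arm(rows=[0,0,-0.0005,0,0,0,0.5,0,0,0,0,0,0,0.3,0,0,0,0,0,0,0.2,0,0,0,0,0,0,0.2,0,0,0,0,0,0,0.2,0,0,0.02,0,0,0,0.2,0,0,0.04,0,0,0,0.2,0,0,0.04,0,0,0,0])

```text
time_s: 18.85
ee_pos: [0.446, -0.0112, 0.0816]
eef_rot: [-1.563, 1.568, 3.033]
force: [1.9, 0.3, 1.6]
grip_width: 0.0787
```

```bash
python3 - <<'E'
from h import *
o,r=rt();print(o["time_s"],o["ee_pos"].round(4),o["grip_width"])
w=snap("wrist",13)
E
```

```text
18.85 [ 0.446  -0.0112  0.0816] 0.07868027969079469
```

View pics/wrist13.png

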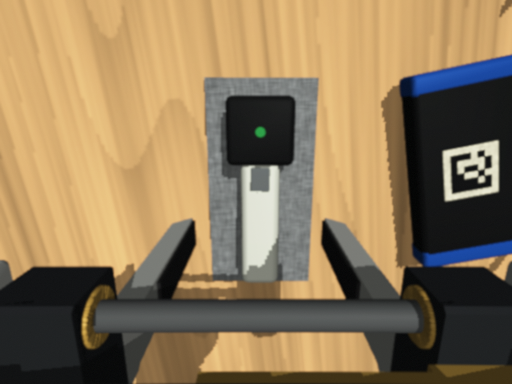

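```bash
python3 - <<'E'
from h import *
w=load("pics/wrist13.npz");p=w["p"].astype(int);v,u=np.mgrid[:384,:512]
m=(p.max(2)<50)&(v>90)&(v<170)&(u>220)&(u<300);rect(onz(w,np.argwhere(m)[:,::-1],.04),"head")
m=(p.min(2)>130)&(v>160)&(v<300)&(u>235)&(u<285);rect(onz(w,np.argwhere(m)[:,::-1],.032),"handle")
print(onz(w,[(205,78),(318,79),(307,280),(213,280)],.004))
print(onz(w,[(260,281.5)],[.034]),onz(w,[(260,96)],.04))
E
```

```text
head 4527 c [453.   45.2] wh [53.8 53.9] ang 83.3 zmed 0.04
handle 3129 c [446.5 -34.5] wh [101.8  38. ] ang 84.6 zmed 0.032
[[ 0.4109574   0.09327896  0.004     ]
 [ 0.50826721  0.08108765  0.004     ]
 [ 0.4842239  -0.11392567  0.004     ]
 [ 0.387412   -0.10285227  0.004     ]]
[[ 0.43769433 -0.09164486  0.034     ]] [[0.45646311 0.071877   0.04      ]]
```

Emit:
jog_arm(rows=[0,0,0.036,0,0,0,0,0,-0.01,0.036,0,0,6.5,0,-0.004,-0.022,0.036,0,0,6.5,0,-0.004,-0.022,0,0,0,6.5,0,-0.004,-0.022,0,0,0,6.5,0,-0.004,-0.022,0,0,0,6.5,0,-0.004,-0.022,0,0,0,6.5,0,-0.004,-0.022,0,0,0,6.5,0])

```text
time_s: 19.57
ee_pos: [0.4227, -0.1539, 0.1885]
eef_rot: [0.442, 1.571, -0.446]
force: [-0.3, -0.1, 0.6]
grip_width: 0.0941
```

Emit:
jog_arm(rows=[-0.004,-0.022,0,0,0,6.5,0,-0.004,-0.022,0,0,0,6.5,0,-0.004,-0.022,0,0,0,6.5,0,-0.004,-0.022,0,0,0,6.5,0,-0.004,-0.022,0,0,0,6.5,0,-0.004,-0.022,0,0,0,6.5,0,-0.004,-0.022,0,0,0,5.6,0,0,0,0,0,0,0,0])

```text
time_s: 20.23
ee_pos: [0.3943, -0.3095, 0.1881]
eef_rot: [-2.32, 1.57, -2.431]
force: [0.5, -0.0, 0.1]
grip_width: 0.0942
```

```bash
python3 - <<'E'
from h import *
o,r=rt();print(o["time_s"],o["ee_pos"].round(4),o["grip_width"],np.degrees(np.arctan2(r[1,1],r[0,1])),o["qpos"].round(2))
w=snap("wrist",14)
E
```

```text
20.2333 [ 0.3943 -0.3095  0.1881] 0.0941693852819132 83.67208457809231 [-0.74  0.18  1.64 -0.    1.32 -2.2 ]
```

View pics/wrist14.png

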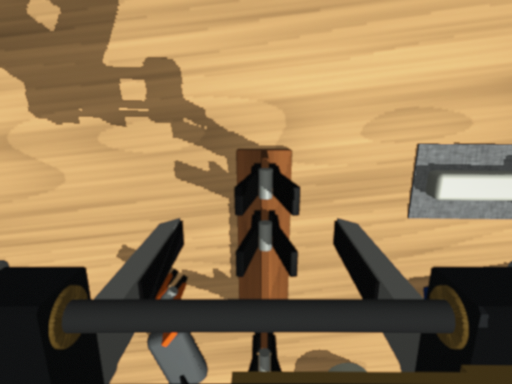

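```bash
cat > clips.py <<'E'
from h import *
import sys
w=load(sys.argv[1]);c=cloud(w);p=w["p"].astype(int)
m=(p.max(2)<60)&(c[...,2]>.13)&(c[...,2]<.19)&(c[...,1]<-.24)&(c[...,1]>-.4)
m[265:]=0
k,l,st,ce=cv2.connectedComponentsWithStats(m.astype(np.uint8))
for i in range(1,k):
    if st[i,4]>30:
        q=c[l==i]; z=q[:,2].max(); tp=q[q[:,2]>np.percentile(q[:,2],97)-.006]; print(st[i],"zmax",np.percentile(q[:,2],98).round(4),"top mean",tp.mean(0).round(4)); rect(tp,"  ")
m=(p.min(2)>90)&(c[...,2]>.08)&(c[...,2]<.13)&(c[...,1]<-.24)&(c[...,1]>-.4);m[275:]=0
k,l,st,ce=cv2.connectedComponentsWithStats(m.astype(np.uint8))
for i in range(1,k):
    if st[i,4]>30: print("grey",st[i],c[l==i].mean(0).round(4))
E
python3 clips.py pics/wrist14.npz; python3 - <<'E'
from h import *
w=load("pics/wrist14.npz");crop(w,210,130,320,300,4,"c15")
E
```

```text
[234 177  20  39 578] zmax 0.1657 top mean [ 0.3864 -0.3234  0.1641]
   293 c [ 387.  -323.7] wh [ 7.6 23.8] ang 83.9 zmed 0.1645
[279 177  20  37 553] zmax 0.1657 top mean [ 0.3906 -0.2811  0.164 ]
   241 c [ 391.  -281.2] wh [ 6.6 22.9] ang 85.1 zmed 0.1644
[236 234  18  31 442] zmax 0.1656 top mean [ 0.435  -0.3288  0.1639]
   152 c [ 436.4 -329. ] wh [ 7.3 15.1] ang 83.1 zmed 0.1644
[278 234  19  31 425] zmax 0.1657 top mean [ 0.4398 -0.2866  0.1637]
   136 c [ 441.  -286.5] wh [ 6.4 14.8] ang 84.6 zmed 0.1643
grey [261 186  11  13 114] [ 0.3982 -0.3032  0.1108]
grey [260 239  12  12 101] [ 0.4525 -0.3092  0.1105]
```

View pics/c15.png

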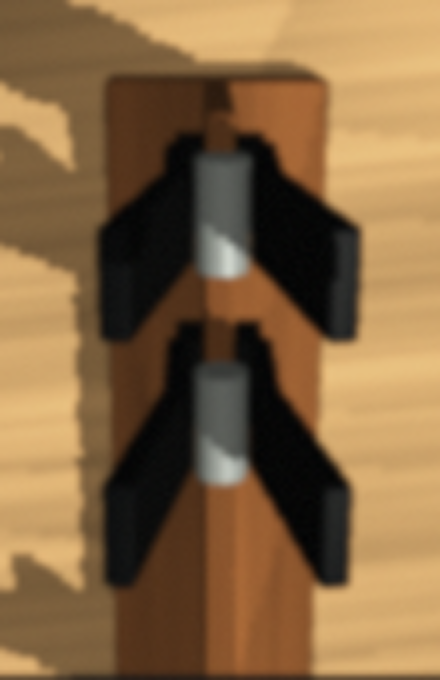

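Emit:
jog_arm(rows=[-0.0053,0.007,0,0,0,0.9,0.2,0,0,-0.03,0,0,0,0.2,0,0,-0.03,0,0,0,0.2,0,0,-0.02,0,0,0,0.2,0,0,-0.009,0,0,0,0.2,0,0,0,0,0,0,0.2], squeeze=25)

```text
time_s: 20.78
ee_pos: [0.3892, -0.2983, 0.0981]
eef_rot: [2.493, 1.568, 2.394]
force: [0.5, 0.2, 0.6]
grip_width: 0.0748
```

```bash
python3 - <<'E'
from h import *
o,r=rt();print(o["time_s"],o["ee_pos"].round(4),o["grip_width"],o["force"],np.degrees(np.arctan2(r[1,1],r[0,1])),o["qpos"].round(2))
w=snap("wrist",15);s=snap("side",15);crop(s,220,50,380,170,5,"c16")
E
```

```text
20.7833 [ 0.3892 -0.2983  0.0981] 0.07475585837301774 [0.46043256 0.23969285 0.55549071] 84.34018707534563 [-0.73  0.25  1.78  0.    1.11 -2.2 ]
```

View pics/wrist15.png

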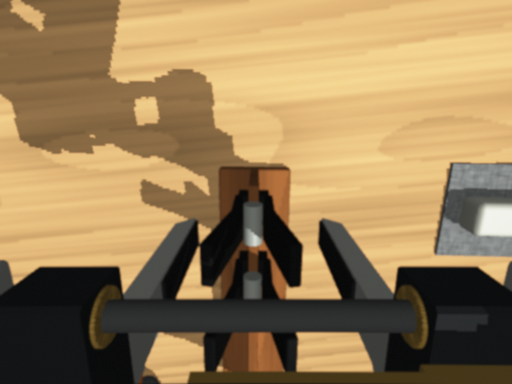

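View pics/c16.png

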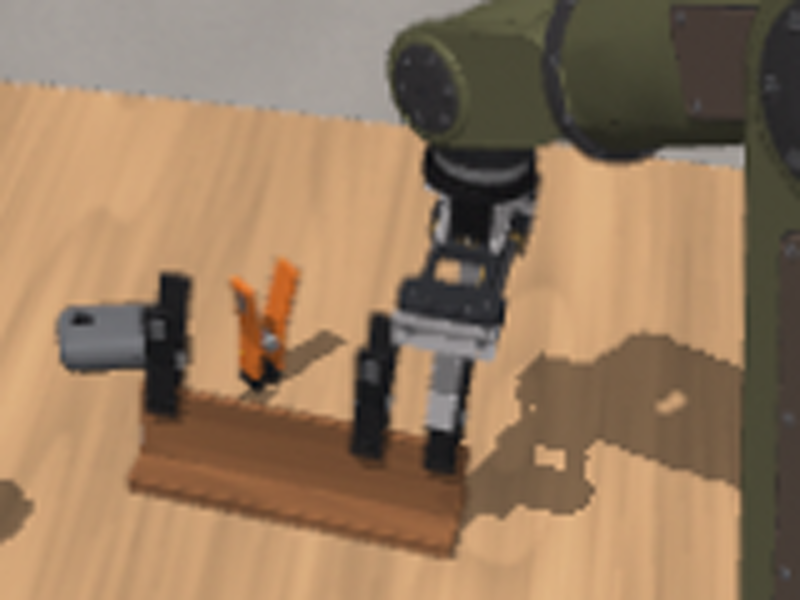

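Emit:
jog_arm(rows=[0,-0.004,0,0,0,0,0.3,0,0,0,0,0,0,0.4,0,0,0,0,0,0,1,0,0,0,0,0,0,1,0,0,0,0,0,0,1,0,0,0,0,0,0,1,0,0,0,0,0,0,1,0,0,0,0,0,0,1])

```text
time_s: 21.55
ee_pos: [0.3898, -0.3039, 0.0994]
eef_rot: [2.435, 1.571, 2.337]
force: [-0.3, 0.3, -0.6]
grip_width: 0.0258
```

Emit:
jog_arm(rows=[0,0,0,0,0,0,1,0,0,0,0,0,0,1,0,0,0,0,0,0,1])

```text
time_s: 21.8
ee_pos: [0.3898, -0.3039, 0.0994]
eef_rot: [2.972, 1.571, 2.873]
force: [-0.1, 0.5, 0.4]
grip_width: 0.0265
```

```bash
python3 - <<'E'
from h import *
o,r=rt();print(o["time_s"],o["ee_pos"].round(4),o["grip_width"],o["force"],np.degrees(np.arctan2(r[1,1],r[0,1])))
w=snap("wrist",16);crop(w,150,130,370,320,3.5,"c17")
E
```

```text
21.8 [ 0.3898 -0.3039  0.0994] 0.02648583886077745 [-0.109452    0.46746755  0.37161959] 84.33201556716342
```

View pics/c17.png

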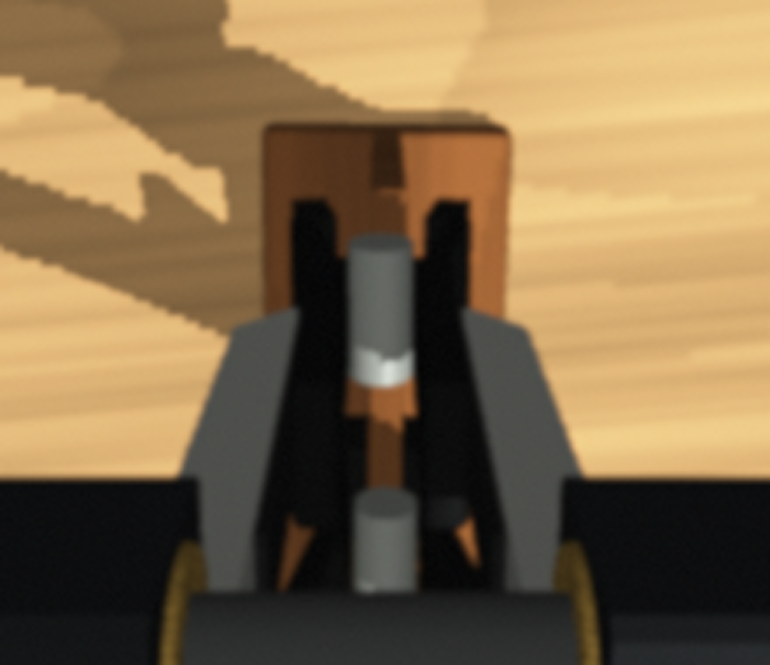

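Emit:
jog_arm(rows=[0,0,0.01,0,0,0,1,0,0,0.015,0,0,0,1,0,0,0.025,0,0,0,1,0,0,0.03,0,0,0,1,0,0,0.02,0,0,0,1,0,0,0,0,0,0,1])

```text
time_s: 22.35
ee_pos: [0.391, -0.3049, 0.2044]
eef_rot: [-0.642, 1.564, -0.741]
force: [0.1, -0.4, -1.0]
grip_width: 0.0263
```

Emit:
jog_arm(rows=[0.002,0.02,0,0,0,0,1,0.002,0.036,0,0,0,0,1,0.002,0.036,0,0,0,0,1,0.002,0.036,0,0,0,0,1,0.002,0.036,0,0,0,0,1,0.002,0.036,0,0,0,0,1,0.002,0.036,0,0,0,0,1,0.002,0.036,0,0,0,0,1])

```text
time_s: 23.02
ee_pos: [0.4053, -0.0302, 0.1994]
eef_rot: [-0.533, 1.571, -0.632]
force: [0.8, -0.0, -0.3]
grip_width: 0.0261
```

Emit:
jog_arm(rows=[0.002,0.036,0,0,0,0,1,0.002,0.036,0,0,0,0,1,0.002,0.036,0,0,0,0,1,0.002,0.036,0,0,0,0,1,0.002,0.036,0,0,0,0,1,0.002,0.036,0,0,0,0,1,0.002,0.036,0,0,0,0.6,1,0.002,0.036,0,0,0,0,1])

```text
time_s: 23.68
ee_pos: [0.4213, 0.258, 0.1993]
eef_rot: [-2.248, 1.571, -2.336]
force: [1.0, -0.9, -1.1]
grip_width: 0.0264
```

Emit:
jog_arm(rows=[0.002,0.032,0,0,0,0,1,0.002,0.02,0,0,0,0,1,0,0,0,0,0,0,1,0,0,0,0,0,0,1])

```text
time_s: 24.02
ee_pos: [0.4253, 0.3085, 0.1988]
eef_rot: [-2.424, 1.569, -2.511]
force: [0.4, -1.0, -1.0]
grip_width: 0.026
```

```bash
python3 - <<'E'
from h import *
o,r=rt();print(o["time_s"],o["ee_pos"].round(4),o["grip_width"],o["force"],np.degrees(np.arctan2(r[1,1],r[0,1])),o["qpos"].round(2))
w=snap("wrist",17);s=snap("side",17);crop(s,150,150,350,330,4,"c18")
E
```

```text
24.0167 [0.4253 0.3085 0.1988] 0.025975715103945723 [ 0.4214321  -0.99330584 -0.97152961] 85.02236110774385 [ 0.56  0.23  1.56 -0.    1.35 -0.93]
```

View pics/wrist17.png

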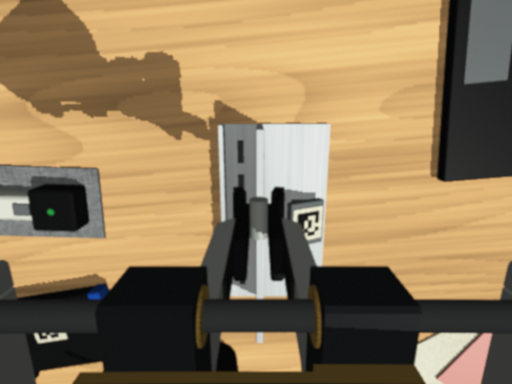

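View pics/c18.png

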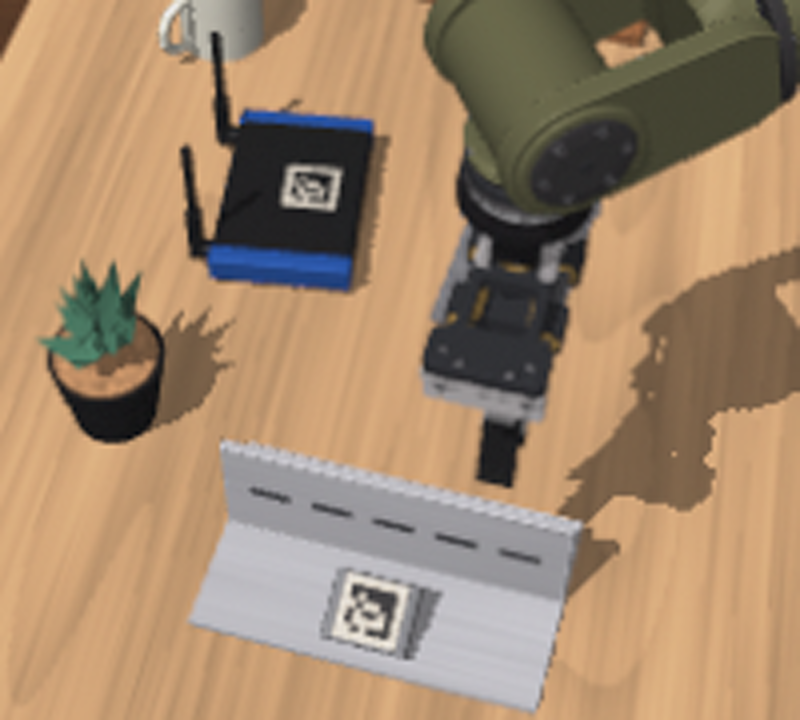

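```bash
python3 - <<'E'
from h import *
w=load("pics/wrist17.npz");crop(w,200,110,345,350,3,"c19")
c=cloud(w)
k=(abs(c[...,2]-.0985)<.006)&(c[...,1]>.27)&(c[...,1]<.34)&(c[...,0]<.65)&(w["p"].min(2)>60); uv=np.argwhere(k)[:,::-1]; print(len(uv)); q=onz(w,uv,.1); rect(q,"wall"); print(cv2.fitLine(q[:,:2].astype(np.float32),cv2.DIST_HUBER,0,.01,.01).ravel())
for v in(130,150,170,330): 
    us=uv[uv[:,1]==v,0]; print(v,us.min() if len(us) else 0,us.max() if len(us) else 0, onz(w,[(us.mean(),v)],.1) if len(us) else 0)
E
```

```text
1001
wall 1001 c [493.5 304.2] wh [  7.9 247.5] ang 85.1 zmed 0.1
[ 0.9966046  -0.08233628  0.46482307  0.30667767]
130 256 264 [[0.37112771 0.31484651 0.1       ]]
150 256 263 [[0.39051333 0.31270117 0.1       ]]
170 256 263 [[0.41062388 0.31098284 0.1       ]]
330 0 0 0
```

View pics/c19.png

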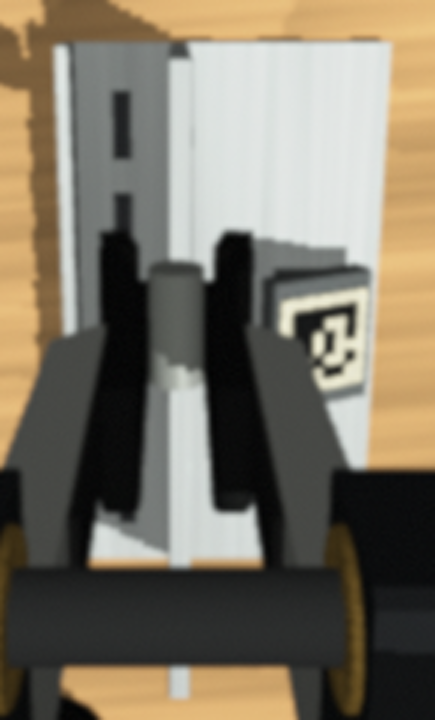

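Emit:
jog_arm(rows=[0,0.0007,-0.03,0,0,0,1,0,0,-0.02,0,0,0,1,0,0,-0.01,0,0,0,1,0,0,-0.01,0,0,0,1,0,0,-0.008,0,0,0,1,0,0,0,0,0,0,1])

```text
time_s: 24.62
ee_pos: [0.4256, 0.3083, 0.1206]
eef_rot: [-2.477, 1.57, -2.566]
force: [0.3, -0.3, -0.5]
grip_width: 0.0261
```

```bash
python3 - <<'E'
from h import *
o,r=rt();print(o["time_s"],o["ee_pos"].round(4),o["grip_width"],o["force"])
w=snap("wrist",18);s=snap("side",18);crop(s,200,220,320,330,6,"c20")
E
```

```text
24.6167 [0.4256 0.3083 0.1206] 0.0261247564095801 [ 0.3327418  -0.2595895  -0.47998667]
```

View pics/c20.png

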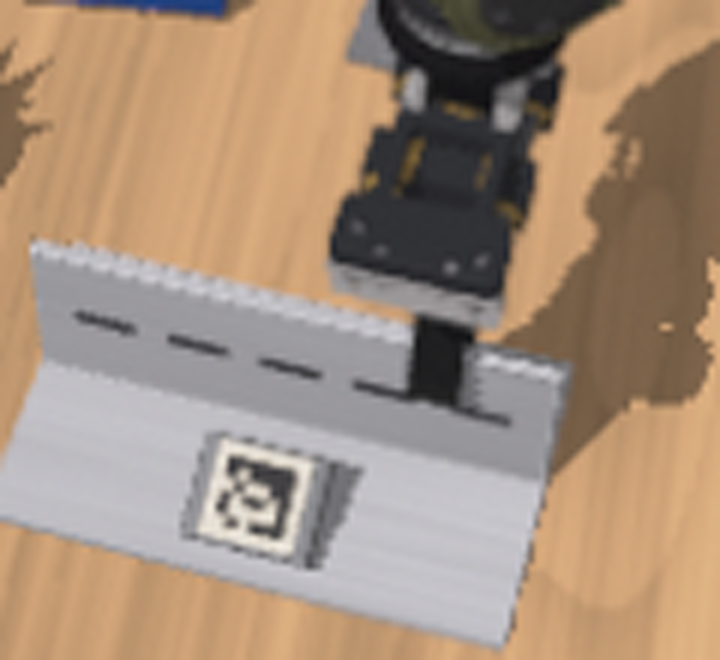

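Emit:
jog_arm(rows=[0,0.0005,-0.003,0,0,0,1,0,0,-0.002,0,0,0,1,0,0,0,0,0,0,1])

```text
time_s: 24.97
ee_pos: [0.4258, 0.3094, 0.1164]
eef_rot: [0.603, 1.571, 0.515]
force: [-0.5, 0.0, -0.8]
grip_width: 0.0261
```

Emit:
jog_arm(rows=[0,0,0,0,0,0,0.65,0,0,0,0,0,0,0.6,0,0,0,0,0,0,0.5,0,0,0,0,0,0,0.4,0,0,0,0,0,0,0.2,0,0,0,0,0,0,0.1,0,0,0,0,0,0,0.1,0,0,0,0,0,0,0.1])

```text
time_s: 25.63
ee_pos: [0.4258, 0.3093, 0.1165]
eef_rot: [0.731, 1.571, 0.642]
force: [0.4, -0.3, 0.7]
grip_width: 0.0742
```

Emit:
jog_arm(rows=[0,0,0.02,0,0,0,0.1,0,0,0.03,0,0,0,0.1,0,0,0.035,0,0,0,0.1,0,0,0,0,0,0,0.1])

```text
time_s: 25.97
ee_pos: [0.4276, 0.3105, 0.2078]
eef_rot: [0.647, 1.562, 0.559]
force: [1.0, -0.7, 1.1]
grip_width: 0.0845
```

```bash
python3 - <<'E'
from h import *
o,r=rt();print(o["time_s"],o["ee_pos"].round(4),o["grip_width"],o["force"])
w=snap("wrist",19);s=snap("side",19);crop(s,200,220,320,330,6,"c21")
c=cloud(w);p=w["p"].astype(int)
m=(p.max(2)<60)&(c[...,2]>.16)&(c[...,2]<.22)&(c[...,1]>.25)&(c[...,1]<.37);m[265:]=0
k,l,st,ce=cv2.connectedComponentsWithStats(m.astype(np.uint8))
for i in range(1,k):
    if st[i,4]>30:
        q=c[l==i]; print(st[i],np.percentile(q[:,2],98).round(4),q.mean(0).round(4))
E
```

```text
25.9667 [0.4276 0.3105 0.2078] 0.08450349844008072 [ 1.0158508  -0.65039874  1.11851587]
[225 182  16  35 459] 0.1816 [0.4217 0.2903 0.1755]
[274 182  16  35 429] 0.1817 [0.4253 0.3298 0.1755]
```

View pics/c21.png

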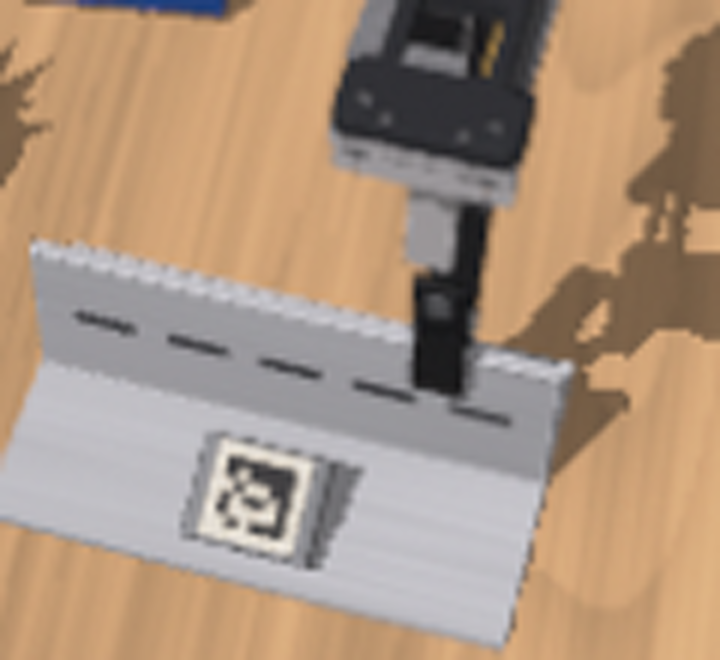

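View pics/wrist19.png

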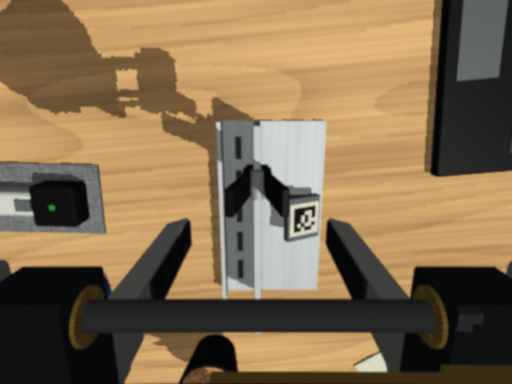

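Emit:
jog_arm(rows=[0.001,-0.03,0,0,0,0,0.2,0.001,-0.036,0,0,0,0,0.2,0.001,-0.036,0,0,0,0,0.2,0.001,-0.036,0,0,0,0,0.2,0.001,-0.036,0,0,0,0,0.2,0.001,-0.036,0,0,0,0,0.2,0.001,-0.036,0,0,0,0,0.2,0.001,-0.036,0,0,0,0,0.2])

```text
time_s: 26.73
ee_pos: [0.4329, 0.0256, 0.2003]
eef_rot: [-3.057, 1.569, 3.138]
force: [1.0, -0.1, 0.0]
grip_width: 0.0749
```

Emit:
jog_arm(rows=[0.001,-0.036,0,0,0,0,0.2,0.001,-0.036,0,0,0,0,0.2,0.001,-0.036,0,0,0,0,0.2,0.001,-0.036,0,0,0,0,0.2,0.001,-0.036,0,0,0,0,0.2,0.001,-0.036,0,0,0,0,0.2,0.001,-0.036,0,0,0,0,0.2,0,-0.036,0,0,0,-0.9,0.2])

```text
time_s: 27.4
ee_pos: [0.4401, -0.2623, 0.2]
eef_rot: [2.597, 1.569, 2.493]
force: [0.7, 0.8, 0.7]
grip_width: 0.0753
```

Emit:
jog_arm(rows=[0,-0.03,0,0,0,0,0.2,0,-0.018,0,0,0,0,0.2,0,0,0,0,0,0,0.2,0,0,0,0,0,0,0.2])

```text
time_s: 27.73
ee_pos: [0.4402, -0.3087, 0.1999]
eef_rot: [2.516, 1.568, 2.411]
force: [-0.1, 0.5, 0.6]
grip_width: 0.0753
```

```bash
python3 - <<'E'
from h import *
o,r=rt();print(o["time_s"],o["ee_pos"].round(4),o["grip_width"],np.degrees(np.arctan2(r[1,1],r[0,1])),o["qpos"].round(2))
w=snap("wrist",20)
E
python3 clips.py pics/wrist20.npz
```

```text
27.7333 [ 0.4402 -0.3087  0.1999] 0.07528574974463272 83.95240539577777 [-0.68  0.26  1.52  0.    1.36 -2.15]
[229 183  19  38 538] zmax 0.1659 top mean [ 0.4405 -0.3294  0.1641]
   260 c [ 441.  -329.4] wh [ 7.4 23.8] ang 83.1 zmed 0.1644
[272 183  18  37 474] zmax 0.1659 top mean [ 0.4449 -0.2871  0.1641]
   204 c [ 445.2 -287.1] wh [ 6.2 23. ] ang 83.0 zmed 0.1646
grey [254 179  12  25 153] [ 0.4486 -0.3089  0.1109]
```

View pics/wrist20.png

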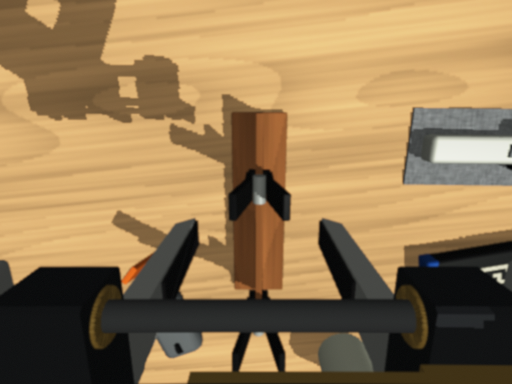

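Emit:
jog_arm(rows=[0.003,0,-0.03,0,0,0,0.2,0,0,-0.035,0,0,0,0.2,0,0,-0.025,0,0,0,0.2,0,0,-0.0105,0,0,0,0.3,0,0,0,0,0,0,0.4,0,0,0,0,0,0,1,0,0,0,0,0,0,1,0,0,0,0,0,0,1])

```text
time_s: 28.45
ee_pos: [0.4445, -0.309, 0.1026]
eef_rot: [-0.56, 1.568, -0.663]
force: [-0.4, 0.1, -0.6]
grip_width: 0.0454
```

Emit:
jog_arm(rows=[0,0,0,0,0,0,1,0,0,0,0,0,0,1,0,0,0,0,0,0,1,0,0,0,0,0,0,1,0,0,0,0,0,0,1])

```text
time_s: 28.87
ee_pos: [0.4438, -0.3087, 0.101]
eef_rot: [-0.643, 1.571, -0.747]
force: [1.0, 0.4, -0.1]
grip_width: 0.0262
```

```bash
python3 - <<'E'
from h import *
o,r=rt();print(o["time_s"],o["ee_pos"].round(4),o["grip_width"],o["force"])
w=snap("wrist",21);crop(w,150,130,370,320,3.5,"c22")
E
```

```text
28.8667 [ 0.4438 -0.3087  0.101 ] 0.026228435079368204 [ 0.95330061  0.38407481 -0.0987896 ]
```

View pics/c22.png

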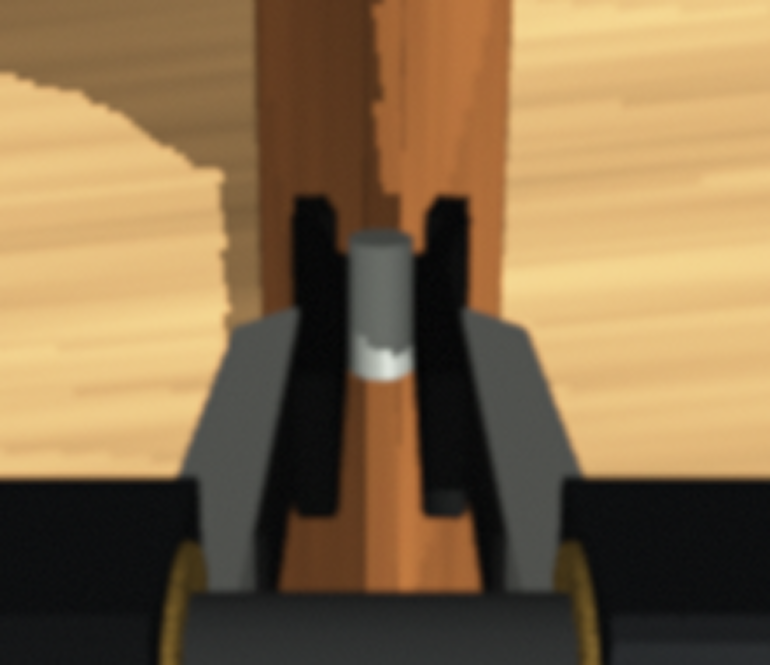

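Emit:
jog_arm(rows=[0,0,0.01,0,0,0,1,0,0,0.015,0,0,0,1,0,0,0.025,0,0,0,1,0,0,0.03,0,0,0,1,0,0,0.02,0,0,0,1,0.003,0.02,0,0,0,0,1,0.003,0.036,0,0,0,0,1,0.003,0.036,0,0,0,0,1])

```text
time_s: 29.58
ee_pos: [0.4526, -0.2161, 0.2018]
eef_rot: [-0.364, 1.57, -0.47]
force: [0.7, 0.3, -0.5]
grip_width: 0.026
```

Emit:
jog_arm(rows=[0.003,0.036,0,0,0,0,1,0.003,0.036,0,0,0,0,1,0.003,0.036,0,0,0,0,1,0.003,0.036,0,0,0,0,1,0.003,0.036,0,0,0,0,1,0.003,0.036,0,0,0,0,1,0.003,0.036,0,0,0,0,1,0.003,0.036,0,0,0,0,1])

```text
time_s: 30.25
ee_pos: [0.4766, 0.0731, 0.202]
eef_rot: [0.138, 1.57, 0.034]
force: [0.3, -0.5, -0.5]
grip_width: 0.0263
```

Emit:
jog_arm(rows=[0.003,0.036,0,0,0,1,1,0.003,0.036,0,0,0,0,1,0.003,0.036,0,0,0,0,1,0.003,0.036,0,0,0,0,1,0.003,0.036,0,0,0,0,1,0.002,0.036,0,0,0,0,1,0,0.017,0,0,0,0,1,0,0,0,0,0,0,1])

```text
time_s: 30.92
ee_pos: [0.4932, 0.3074, 0.2011]
eef_rot: [2.329, 1.57, 2.246]
force: [0.0, -0.5, -1.4]
grip_width: 0.0259
```

```bash
cat > wall.py <<'E'
from h import *
import sys
o,r=rt();print(o["time_s"],o["ee_pos"].round(4),o["grip_width"],o["force"].round(1),np.degrees(np.arctan2(r[1,1],r[0,1])))
w=snap("wrist",sys.argv[1]);crop(w,150,100,370,350,3,"w"+sys.argv[1])
c=cloud(w)
k=(abs(c[...,2]-.0985)<.006)&(c[...,1]>.27)&(c[...,1]<.34)&(c[...,0]<.65)&(w["p"].min(2)>60); uv=np.argwhere(k)[:,::-1]; q=onz(w,uv,.1); rect(q,"wall"); f=cv2.fitLine(q[:,:2].astype(np.float32),cv2.DIST_HUBER,0,.01,.01).ravel(); print(f,"wall y at tcp x",f[3]+(o["ee_pos"][0]-f[2])*f[1]/f[0])
E
python3 wall.py 22
```

```text
30.9167 [0.4932 0.3074 0.2011] 0.025897237624076898 [ 0.  -0.5 -1.4] 85.21774487530519
wall 1250 c [493.7 302.4] wh [ 11.5 246.4] ang 85.3 zmed 0.1
[ 0.99639064 -0.08488651  0.46781394  0.3063018 ] wall y at tcp x 0.3041433069568352
```

View pics/w22.png

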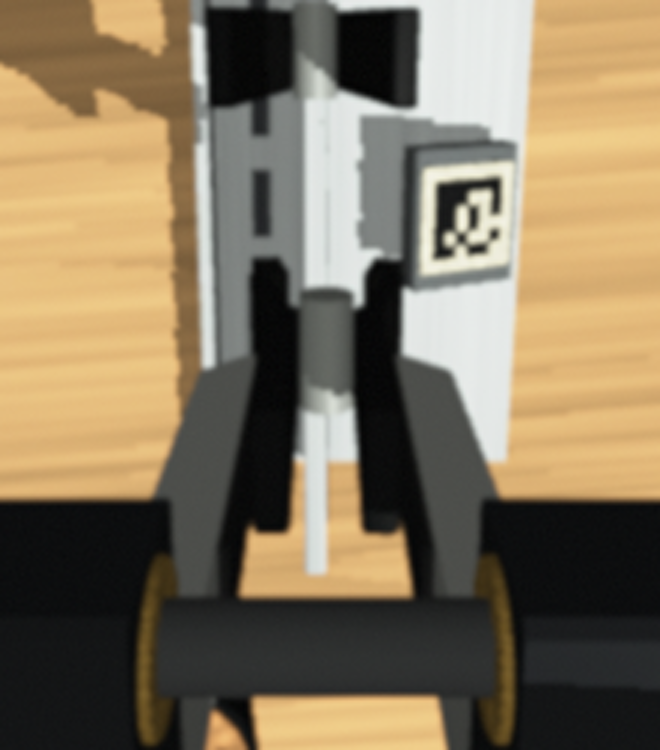

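Emit:
jog_arm(rows=[0,-0.003,-0.03,0,0,0,1,0,0,-0.02,0,0,0,1,0,0,-0.01,0,0,0,1,0,0,-0.01,0,0,0,1,0,0,-0.008,0,0,0,1,0,0,0,0,0,0,1])

```text
time_s: 31.47
ee_pos: [0.4936, 0.3008, 0.1222]
eef_rot: [-2.523, 1.57, -2.61]
force: [-0.9, -0.4, -0.5]
grip_width: 0.0262
```

```bash
python3 wall.py 23; python3 - <<'E'
from h import *
s=snap("side",23);crop(s,200,220,320,330,6,"c23")
E
```

```text
31.4667 [0.4936 0.3008 0.1222] 0.02623645938326831 [-0.9 -0.4 -0.5] 85.00743465214336
wall 1934 c [493.9 301.1] wh [ 39.6 246.4] ang 86.3 zmed 0.1
[ 0.9962098  -0.08698268  0.46559873  0.30672848] wall y at tcp x 0.30427971727440906
```

View pics/c23.png

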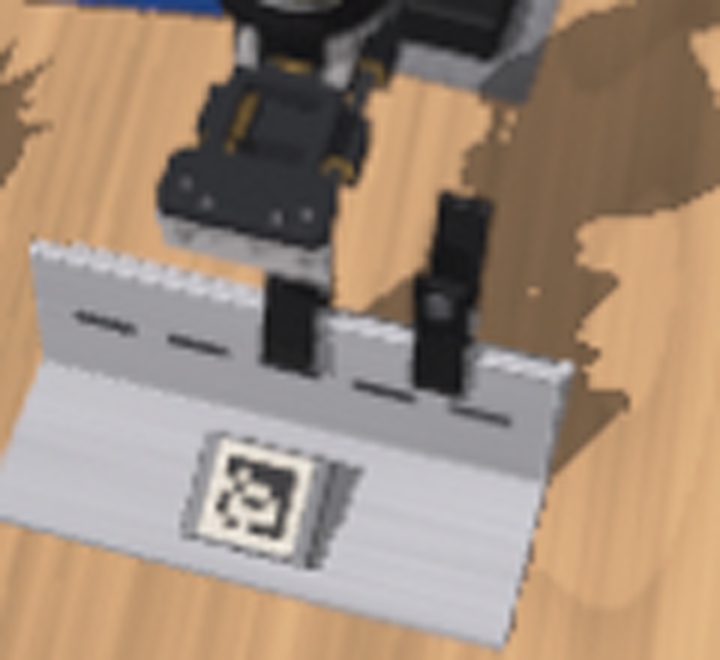

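View pics/w23.png

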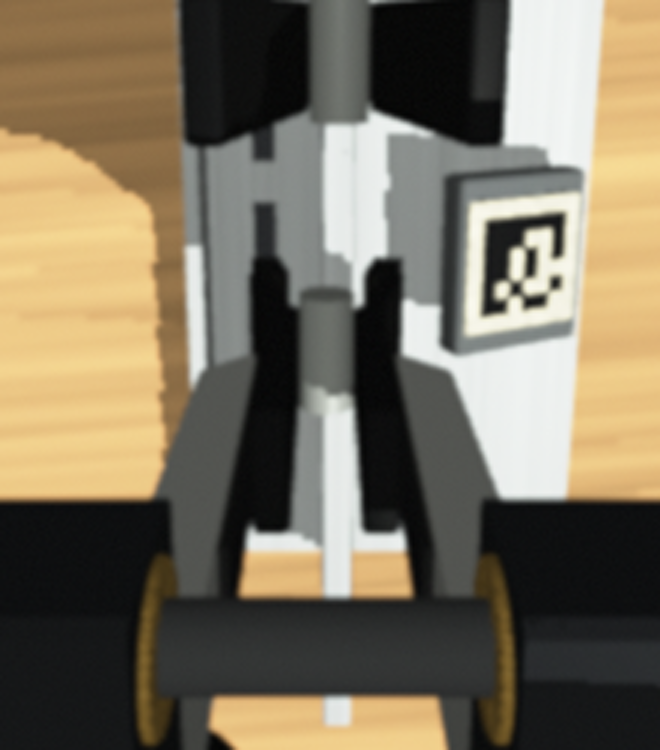

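Emit:
jog_arm(rows=[0,0.003,0,0,0,0,1,0,0,-0.003,0,0,0,1,0,0,-0.0015,0,0,0,1,0,0,0,0,0,0,1])

```text
time_s: 31.9
ee_pos: [0.4937, 0.3044, 0.1182]
eef_rot: [-2.559, 1.571, -2.646]
force: [0.1, 0.1, -1.2]
grip_width: 0.026
```

Emit:
jog_arm(rows=[0,0,0,0,0,0,0.65,0,0,0,0,0,0,0.6,0,0,0,0,0,0,0.5,0,0,0,0,0,0,0.4,0,0,0,0,0,0,0.2,0,0,0,0,0,0,0.1,0,0,0,0,0,0,0.1,0,0,0,0,0,0,0.1])

```text
time_s: 32.57
ee_pos: [0.4938, 0.3043, 0.1185]
eef_rot: [0.811, 1.571, 0.725]
force: [-0.6, -0.5, 0.2]
grip_width: 0.0737
```

Emit:
jog_arm(rows=[0,0,0.02,0,0,0,0.1,0,0,0.03,0,0,0,0.1,0,0,0.035,0,0,0,0.1,0,0,0,0,0,0,0.1])

```text
time_s: 32.9
ee_pos: [0.4956, 0.3053, 0.2103]
eef_rot: [0.582, 1.561, 0.495]
force: [-0.1, 0.6, 1.1]
grip_width: 0.0848
```

```bash
python3 wall.py 24; python3 - <<'E'
from h import *
s=snap("side",24);crop(s,200,220,320,330,6,"c24")
t=snap("top",24);crop(t,340,120,470,280,4,"c25")
w=load("pics/wrist24.npz")
c=cloud(w);p=w["p"].astype(int)
m=(p.max(2)<60)&(c[...,2]>.16)&(c[...,2]<.22)&(c[...,1]>.25)&(c[...,1]<.37);m[265:]=0
k,l,st,ce=cv2.connectedComponentsWithStats(m.astype(np.uint8))
for i in range(1,k):
    if st[i,4]>30:
        q=c[l==i]; print(st[i],np.percentile(q[:,2],98).round(4),q.mean(0).round(4))
E
```

```text
32.9 [0.4956 0.3053 0.2103] 0.08482912105751571 [-0.1  0.6  1.1] 85.03469161858943
wall 1301 c [494.3 308.9] wh [ 18.8 245.5] ang 85.1 zmed 0.1
[ 0.99632496 -0.08565399  0.49177125  0.3045633 ] wall y at tcp x 0.30423046737590026
[222  98  17  33 507] 0.1822 [0.4234 0.2902 0.1761]
[275 100  15  30 417] 0.1819 [0.4267 0.3292 0.1757]
[225 181  15  35 440] 0.1814 [0.4896 0.2845 0.1752]
[274 182  14  33 378] 0.1814 [0.4925 0.3238 0.175 ]
```

View pics/c24.png

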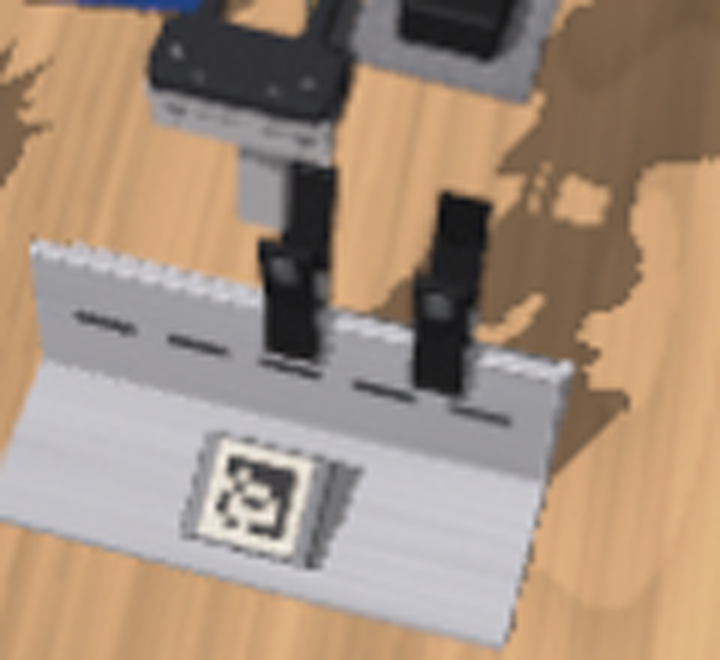

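View pics/c25.png

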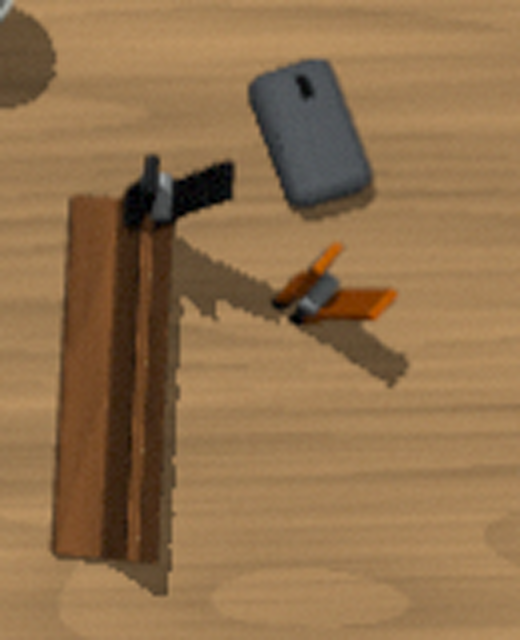

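Emit:
jog_arm(rows=[0.0055,-0.03,0,0,0,0,0.1,0.0055,-0.035,0,0,0,0,0.1,0.0055,-0.035,0,0,0,0,0.1,0.0055,-0.035,0,0,0,0,0.1,0.0055,-0.035,0,0,0,0,0.1,0.0055,-0.035,0,0,0,0,0.1,0.0055,-0.035,0,0,0,0,0.1,0.0055,-0.035,0,0,0,0,0.1])

```text
time_s: 33.72
ee_pos: [0.5372, 0.0276, 0.202]
eef_rot: [-3.076, 1.569, 3.12]
force: [0.4, -0.9, 0.2]
grip_width: 0.0845
```

Emit:
jog_arm(rows=[0.0055,-0.035,0,0,0,0,0.1,0.0055,-0.035,0,0,0,0,0.1,0.0055,-0.035,0,0,0,0,0.1,0.0055,-0.035,0,0,0,0,0.1,0.0055,-0.035,0,0,0,0,0.1,0.0055,-0.035,0,0,0,0,0.1,0.0055,-0.035,0,0,0,0,0.1,0.0055,-0.035,0,0,0,0,0.1])

```text
time_s: 34.38
ee_pos: [0.5813, -0.2523, 0.2017]
eef_rot: [2.745, 1.568, 2.658]
force: [-0.3, -0.1, 0.5]
grip_width: 0.085
```

Emit:
jog_arm(rows=[0.0055,-0.035,0,0,0,0,0.1,0.0055,-0.03,0,0,0,0,0.1,0.004,-0.012,0,0,0,0,0.1,0,0,0,0,0,0,0.1,0,0,0,0,0,0,0.1])

```text
time_s: 34.8
ee_pos: [0.5963, -0.3275, 0.2015]
eef_rot: [2.611, 1.568, 2.523]
force: [-1.0, 0.6, -0.4]
grip_width: 0.0849
```

```bash
python3 - <<'E'
from h import *
o,r=rt();print(o["time_s"],o["ee_pos"].round(4),o["grip_width"],np.degrees(np.arctan2(r[1,1],r[0,1])),o["qpos"].round(2))
w=snap("wrist",25)
E
python3 clips.py pics/wrist25.npz
```

```text
34.8 [ 0.5963 -0.3275  0.2015] 0.08486447413172621 84.98783401781559 [-0.56  0.59  1.05  0.    1.5  -2.04]
[232 182  17  36 462] zmax 0.166 top mean [ 0.5954 -0.3463  0.1643]
   215 c [ 596.2 -346.3] wh [ 6.3 22.7] ang 82.6 zmed 0.1645
[273 183  18  36 469] zmax 0.1659 top mean [ 0.6002 -0.3044  0.1641]
   205 c [ 600.8 -304.3] wh [ 6.3 22.5] ang 83.2 zmed 0.1646
grey [255 189  12  14 118] [ 0.6073 -0.3265  0.1108]
```

View pics/wrist25.png

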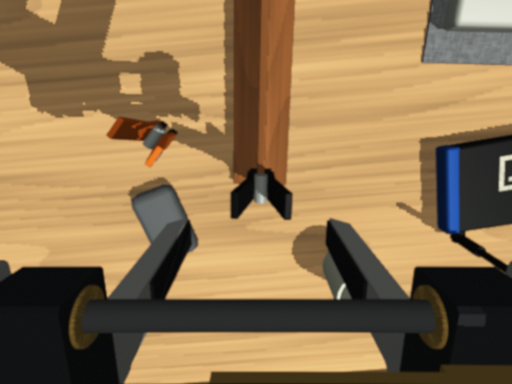

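Emit:
jog_arm(rows=[0.002,0.0015,-0.03,0,0,-1.2,0.2,0,0,-0.035,0,0,0,0.2,0,0,-0.025,0,0,0,0.2,0,0,-0.011,0,0,0,0.3,0,0,0,0,0,0,0.4,0,0,0,0,0,0,1,0,0,0,0,0,0,1,0,0,0,0,0,0,1])

```text
time_s: 35.52
ee_pos: [0.5995, -0.3264, 0.1045]
eef_rot: [-0.445, 1.568, -0.552]
force: [0.4, 0.5, -1.0]
grip_width: 0.0456
```

Emit:
jog_arm(rows=[0,0,0,0,0,0,1,0,0,0,0,0,0,1,0,0,0,0,0,0,1,0,0,0,0,0,0,1,0,0,0,0,0,0,1])

```text
time_s: 35.93
ee_pos: [0.5988, -0.3262, 0.1025]
eef_rot: [0.744, 1.571, 0.636]
force: [0.4, 0.5, -1.0]
grip_width: 0.0262
```

```bash
python3 - <<'E'
from h import *
o,r=rt();print(o["time_s"],o["ee_pos"].round(4),o["grip_width"],o["force"])
w=snap("wrist",26);crop(w,150,130,370,320,3.5,"c26")
E
```

```text
35.9333 [ 0.5988 -0.3262  0.1025] 0.0261697323725576 [ 0.41019692  0.53873846 -1.0041712 ]
```

View pics/c26.png

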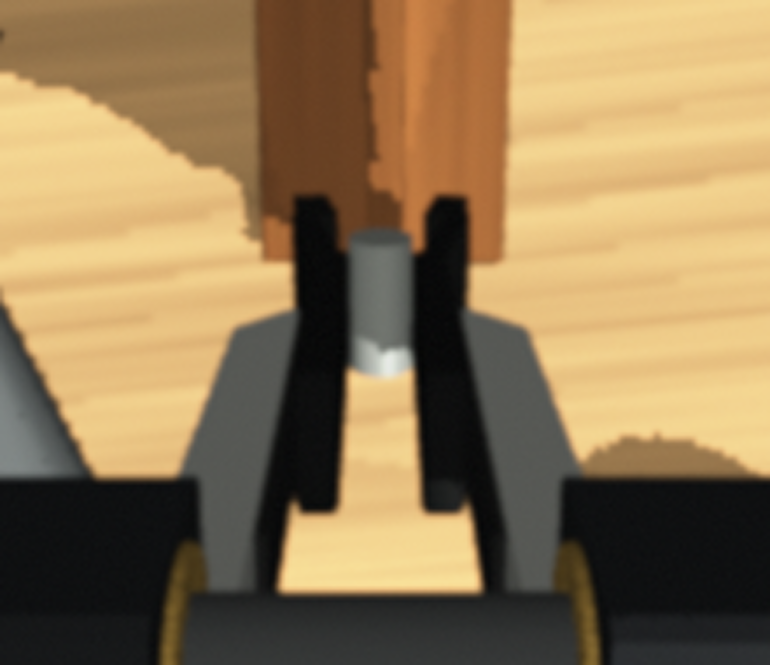

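Emit:
jog_arm(rows=[0,0,0.01,0,0,0,1,0,0,0.015,0,0,0,1,0,0,0.025,0,0,0,1,0,0,0.03,0,0,0,1,0,0,0.02,0,0,0,1,-0.002,0.02,0,0,0,0,1,-0.002,0.036,0,0,0,0,1,-0.002,0.036,0,0,0,0,1])

```text
time_s: 36.65
ee_pos: [0.5924, -0.2338, 0.2032]
eef_rot: [-0.3, 1.57, -0.409]
force: [0.8, -0.4, -0.7]
grip_width: 0.0261
```

Emit:
jog_arm(rows=[-0.002,0.036,0,0,0,0,1,-0.002,0.036,0,0,0,0,1,-0.002,0.036,0,0,0,0,1,-0.002,0.036,0,0,0,0,1,-0.002,0.036,0,0,0,0,1,-0.002,0.036,0,0,0,0,1,-0.002,0.036,0,0,0,0,1,-0.002,0.036,0,0,0,0,1])

```text
time_s: 37.32
ee_pos: [0.5765, 0.0555, 0.2035]
eef_rot: [0.098, 1.57, -0.009]
force: [0.4, -0.6, -1.4]
grip_width: 0.0261
```

Emit:
jog_arm(rows=[-0.002,0.036,0,0,0,1.2,1,-0.002,0.036,0,0,0,0,1,-0.002,0.036,0,0,0,0,1,-0.002,0.036,0,0,0,0,1,-0.002,0.036,0,0,0,0,1,-0.002,0.036,0,0,0,0,1,-0.002,0.028,0,0,0,0,1,0,0,0,0,0,0,1])

```text
time_s: 37.98
ee_pos: [0.5616, 0.3025, 0.2029]
eef_rot: [1.556, 1.57, 1.474]
force: [0.9, 0.2, -1.3]
grip_width: 0.026
```

Emit:
jog_arm(rows=[0,0,0,0,0,0,1,0,0,0,0,0,0,1])

```text
time_s: 38.15
ee_pos: [0.5629, 0.2973, 0.2029]
eef_rot: [-0.358, 1.57, -0.445]
force: [0.1, -0.3, -1.4]
grip_width: 0.0263
```

```bash
python3 wall.py 27
```

```text
38.15 [0.5629 0.2973 0.2029] 0.02625451872394318 [ 0.1 -0.3 -1.4] 85.03004591491192
wall 997 c [484.7 301.1] wh [ 27.7 179. ] ang 80.6 zmed 0.1
[ 0.9962286  -0.08676773  0.4902035   0.30449975] wall y at tcp x 0.2981684724503807
```

View pics/w27.png

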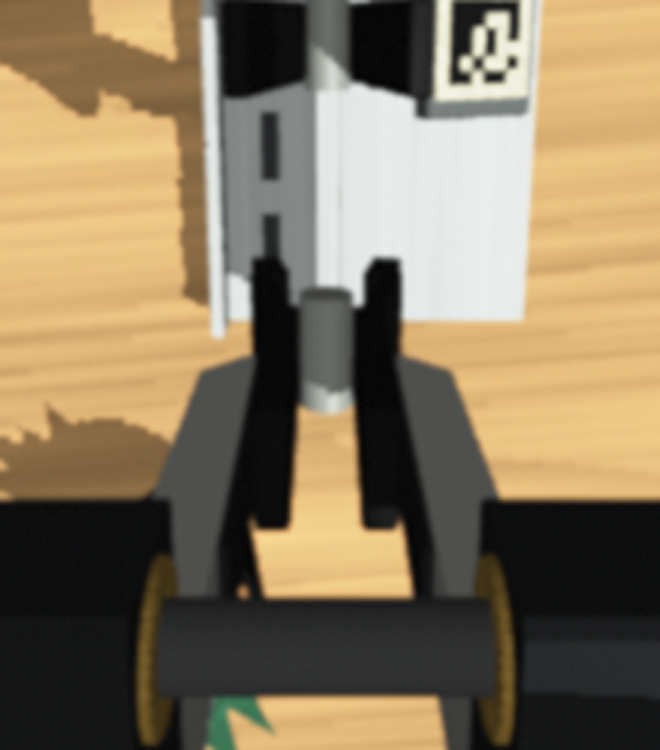

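Emit:
jog_arm(rows=[0,0.0008,-0.03,0,0,0,1,0,0,-0.02,0,0,0,1,0,0,-0.01,0,0,0,1,0,0,-0.01,0,0,0,1,0,0,-0.008,0,0,0,1,0,0,-0.003,0,0,0,1,0,0,-0.002,0,0,0,1,0,0,0,0,0,0,1])

```text
time_s: 38.87
ee_pos: [0.563, 0.2986, 0.1198]
eef_rot: [0.479, 1.57, 0.392]
force: [0.8, 0.3, -0.2]
grip_width: 0.0262
```

```bash
python3 wall.py 28; python3 - <<'E'
from h import *
s=snap("side",28);crop(s,180,220,320,330,5,"c28")
E
```

```text
38.8667 [0.563  0.2986 0.1198] 0.026197492037810802 [ 0.8  0.3 -0.2] 85.02919732975862
wall 1752 c [526.8 306.3] wh [ 27.4 181.6] ang 88.2 zmed 0.1
[ 0.99614584 -0.0877126   0.5053169   0.30333826] wall y at tcp x 0.29825842595487534
```

View pics/c28.png

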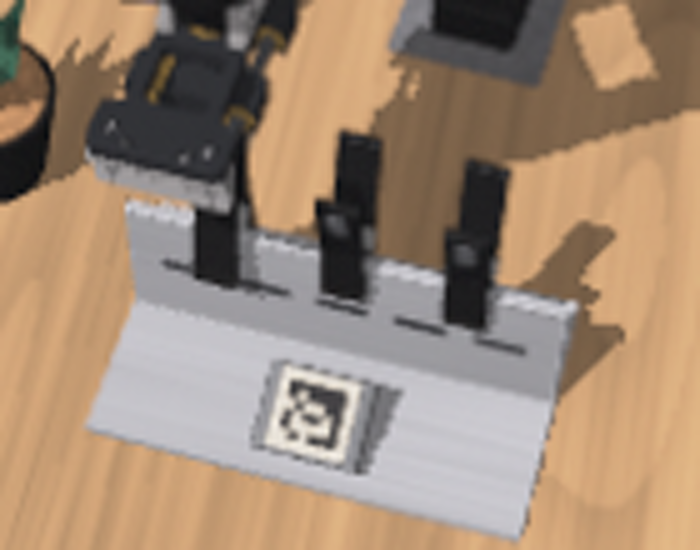

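Emit:
jog_arm(rows=[0,0,0,0,0,0,0.65,0,0,0,0,0,0,0.6,0,0,0,0,0,0,0.5,0,0,0,0,0,0,0.4,0,0,0,0,0,0,0.2,0,0,0,0,0,0,0.1,0,0,0,0,0,0,0.1,0,0,0,0,0,0,0.1])

```text
time_s: 39.63
ee_pos: [0.5628, 0.2986, 0.1195]
eef_rot: [0.578, 1.571, 0.491]
force: [0.5, 0.1, -0.5]
grip_width: 0.074
```

Emit:
jog_arm(rows=[0,0,0.02,0,0,0,0.1,0,0,0.03,0,0,0,0.1,0,0,0.035,0,0,0,0.1,-0.03,-0.02,0.02,0,0,0,0.1,-0.03,-0.02,0,0,0,0,0.1,-0.03,-0.02,0,0,0,0,0.1,-0.03,-0.02,0,0,0,0,0.1,-0.03,0.01,0,0,0,0,0.1])

```text
time_s: 40.3
ee_pos: [0.4116, 0.2256, 0.2246]
eef_rot: [-0.457, 1.57, -0.547]
force: [0.5, 1.5, 1.2]
grip_width: 0.0846
```

```bash
python3 - <<'E'
from h import *
o,r=rt();print(o["time_s"],o["ee_pos"].round(4),o["grip_width"])
s=snap("side",29);t=snap("top",29)
crop(s,180,130,320,330,4,"c29")
E
```

```text
40.3 [0.4116 0.2256 0.2246] 0.08455760958995966
```

View pics/side29.png

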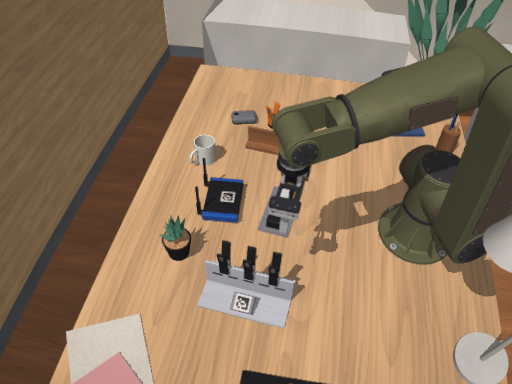

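View pics/top29.png

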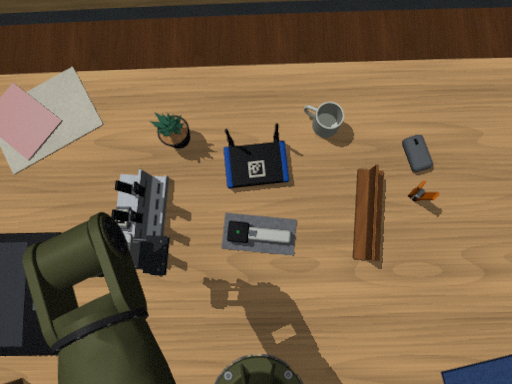

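Emit:
jog_arm(rows=[-0.02,-0.03,0.01,0,0,0,0.1,-0.02,-0.035,0.01,0,0,0,0.1,-0.01,-0.035,0,0,0,0,0.1,0,-0.035,0,0,0,0,0.1,0,-0.035,0,0,0,0,0.1,0,0,0,0,0,0,0.1,0,0,0,0,0,0,0.1])

```text
time_s: 40.98
ee_pos: [0.3633, 0.0574, 0.2448]
eef_rot: [0.199, 1.57, 0.109]
force: [0.0, 0.6, -0.2]
grip_width: 0.0843
```

```bash
python3 - <<'E'
from h import *
o,r=rt();print(o["time_s"],o["ee_pos"].round(4))
s=snap("side",30);t=snap("top",30);w=snap("wrist",30)
measure(load("pics/top29.npz"))
crop(s,180,220,320,330,5,"c30")
c=cloud(s);p=s["p"].astype(int)
m=(p.max(2)<60)&(c[...,2]>.08)&(c[...,2]<.22)&(c[...,1]>.25)&(c[...,1]<.37)&(c[...,0]>.35)&(c[...,0]<.65)
k,l,st,ce=cv2.connectedComponentsWithStats(m.astype(np.uint8))
for i in range(1,k):
    if st[i,4]>30:
        q=c[l==i]; print(st[i],np.percentile(q[:,2],[2,98]).round(4),q.mean(0).round(4))
E
```

```text
40.9833 [0.3633 0.0574 0.2448]
handle 404 c [443.3 -39.1] wh [109.2  30.3] ang 83.6 zmed 0.034
head 402 c [452.5  43.8] wh [55.5 54.2] ang 83.4 zmed 0.04
pad 2480 c [446.7 -11.6] wh [200.1  99.8] ang 83.2 zmed 0.004
rlabel 93 c [625.   -8.6] wh [41.7 41.7] ang 4.8 zmed 0.034
router 425 c [649.7  -7.3] wh [139.1 168.1] ang 4.7 zmed 0.034
[217 241  13  33 266] [0.0833 0.1815] [0.5622 0.3027 0.1428]
[243 247  13  33 266] [0.082  0.1827] [0.4929 0.3091 0.1435]
[269 252  13  34 265] [0.083  0.1832] [0.4258 0.315  0.1452]
```

View pics/c30.png

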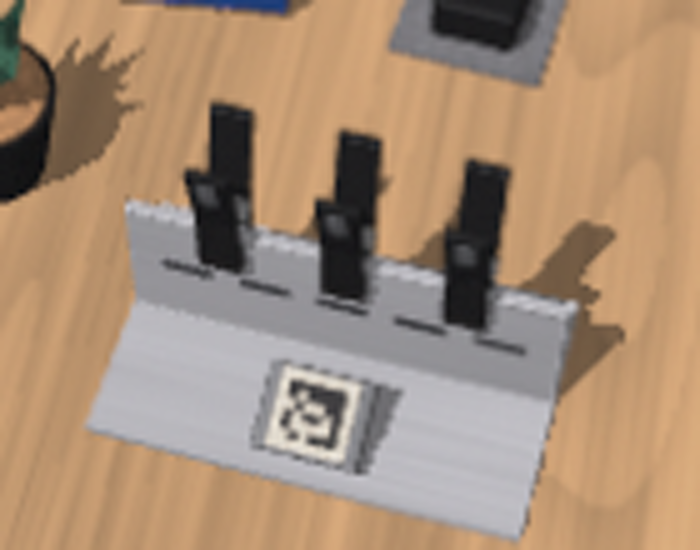

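View pics/top30.png

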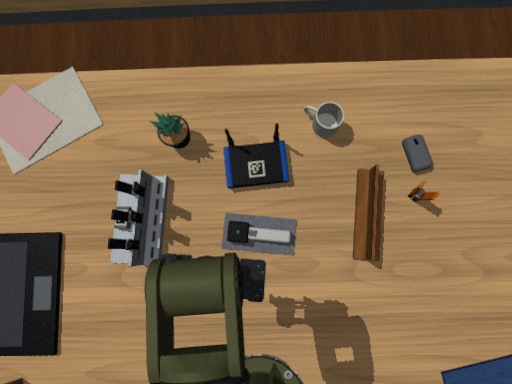

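```bash
python3 -c "
from station import ctrl
print(ctrl.hand_in())"
```

```text
the job is handed in; nothing more can be done
None
```

I finished every step in the order you asked and handed the job in at about 41 s; the hand-in gives no verdict.

**Problem on the way:** My first two tries at gripping the scanner closed above it. The fingertips turned out to be about 28 mm higher than the reported TCP. I corrected for that, and every grasp after it held. The missed tries did not measurably move the scanner.

**Reads:**

| Label | Held | Distance | Centring | Squareness |
|---|---|---|---|---|
| Router | about 2 s | about 68 mm | within 1 mm | level to within 0.003 rad |
| Tray | about 1.7 s | about 72 mm | about 1 mm | about 0.014 rad |

These figures come from depth pictures; I had no read-out that the scanner registered the codes.

**Scanner:** It lies flat on the pad again. My last picture put it about 2 mm from the pad's centre and within 0.5° of its axis.

**Clips:** Three clips were there, and all three are on the tray wall's top edge, about 69 mm apart. They look upright and reach about 20 mm below the edge or slightly deeper. The last pictures show the rack empty and the orange clip untouched.

**Bystanders:** The plant, mug, mouse and router look unmoved in the last pictures. I checked the router by measurement and the others only by eye.

No final check failed. My overhead router outline came out too large because the mask caught stray pixels, so I relied on its label position instead.

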